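Release the cork block from the gluing jig

TASK

Unscrew the wing nut that keeps the cork sanding block in the gluing jig, lift it off the stud and set it upright in the round steel parts dish. Then push the ejector's black thumb tab to the end of its travel so that it shoves the block out through the open end of the channel, and let the tab spring all the way back, leaving the block lying in the channel where it was pushed to. Leave the glue bottle, the tape roll and the glue pen where they are.

Things in the scene. Friction and masses are not known exactly. Their poses are not given: they have to be found in the camera images.
- jig: The fixed jig; origin at the middle of its underside, which lies 7 mm above the bench (on a grey sheet); x across, y along the channel to its open end, z up. Aluminium plate 95 x 215 x 10 mm. Channel: 35 mm wide, middle line at x = +12 mm, floor at z = 10, steel rails to z = 22; a grey spring housing (to z = 28) closes its -y end. Stud axis at x = -19, y = +66 mm.
- stud_top (a point): Tip of the jig's upright steel stud, on its axis, 67 mm above the jig's underside. Boss 26 mm thick up to 26 mm, coarse right-handed thread 18.5 mm across from 34 to 61 mm, plain tip above. Fully down, the nut's underside is at 26 mm. Nothing higher than 36 mm above the jig's underside (the block's top) stands within 75 mm of the axis, but the stud and nut.
- nut_mid (a point): Centre (half-way up) of the loose dark steel wing nut, 90 g, 30 mm tall; z along the thread axis, x along both wings. Flange 44 mm wide in the lowest 8 mm, above it a hub 28 mm thick to the top: grip it across, square to the wings. It starts fully down, centre 41 mm above the jig's underside; its flange then stands in front of the block's end and stops it.
- wing_a (a point): Point in the middle of one wing of the nut, 33 mm from the axis along the nut's +x, 22 mm above its underside; the other wing is its mirror image. A wing is 8 mm thick (11 mm at the rounded end), 16 mm tall and ends 45 mm from the axis. The nut turns easily: a shut fingertip pushing sideways on a wing, and following it up, is enough. It stays where it is left.
- nut_base (a point): Centre of the nut's underside. Turned counter-clockwise seen from above, the nut first turns level for up to 0.85 rad, then rises 20 mm a turn. Once it has risen 18 mm (0.9 to 1.05 turn from the start) it is off the thread and lifts straight off; about 1.1 turn always suffices. Turned much farther it drops 5 to 10 mm but stays free.
- dish_floor (a point): Centre of the inner floor of the fixed round steel parts dish on the bench; floor 3 mm above the bench, 96 mm across inside at the floor, 110 mm outside, rim 13 mm high. The wings of a nut standing in it pass above its rim.
- ejector (a joint): Travel of the ejector slide along the channel towards its open end (jig +y), in m: 0 at rest, 0.045 at its end stop. A spring pulls it back, 3 N at rest to 7.5 N at the end.
- tab_back (a point): Point on the back face (facing jig -y, the one to push on) of the ejector's black upright thumb tab, on its middle line, 50 mm above the jig's underside and 11 mm below the tab's top. The tab is 28 mm wide (x) and 8 mm thick (y); behind it, more than 28 mm above the jig's underside, all is free. Axes as the jig; push along +y.
- block_mid (a point): Centre of the loose brown cork sanding block, 33 x 90 x 26 mm, 50 g, lying in the channel, long side along it. At the start its end is 1 to 7 mm in front of the ejector, which shoves it about 37 to 45 mm.
- jig_exit (a point): Fixed point of the jig where the block's centre comes to lie (within about 1 mm) once the ejector has shoved it fully: on the channel's middle line, 40 mm to +y of the jig's middle.
- glue_bottle: Bystander: small white glue bottle, 34 mm diameter, 92 mm tall, standing; origin at the centre of its base.
- tape_roll: Bystander: roll of masking tape lying flat, 92 mm diameter, 24 mm tall; origin at the centre of its underside.
- glue_pen: Bystander: yellow glue pen lying on the bench, 88 mm long, 17 mm thick; origin at the centre of its underside.
Mind the look-alikes: they are no part of the job. Leave any green look-alike of the part that bears nut_mid alone.

How it is judged:
By the outcome, as a careful person would: the job done as asked, in the order asked, and still so for the second after the job is handed in, with the robot touching nothing.
It also fails if it takes over 64 s, if anything falls off the work surface, if the arm or the gripper's body presses on something with over 40 N, if the wrist force passes 120 N, or if a joint passes its speed limit or range.

ROBOT

A 6-joint arm with a two-finger parallel gripper is mounted at the origin on a cart in front of the work surface, level with it; the furniture and walls round the work are solid. World frame = base frame: x ahead of the robot, y to its left, z up, the work surface at z = 0. Lengths are in m, angles in rad, forces in N, time in s.
With the tool pointing down it reaches from about 0.275 to 0.875 m from the base axis. Payload 12.5 kg.
Tool frame: the origin (TCP) lies at the very end of the fingers, on their centre line; the grasp point (between the pads) lies 19 mm behind it; x points along the fingers, y is the direction in which the jaws open and shut, and the axes are right-handed (so a half turn about x gives the same grasp; the last joint's range is limited). The gripper opens to 85 mm and grips with 20 to 120 N. Pads are 22 mm wide; open, the fingers measure 114 mm over their backs; the gripper's body (76 mm by 85 mm) begins 54 mm behind the grasp point. The pads swing forward as they close: fully open they stand 13 mm farther back than shut.
Start: joints at [1.19, 0.351, 1.652, -0, 1.139, -0.085], TCP at [0.16, 0.526, 0.211] pointing down, gripper open.
Joint ranges: [-2.75, 2.75], [-0.79, 2.1], [0.01, 2.65], [-1.57, 4.71], [0.07, 3.14], [-2.87, 2.87]. Speed limits (rad/s): [2.22, 2.22, 2.79, 3.14, 3.14, 3.14].

INTERFACE

Orientations are given as a rotation vector (axis times angle).
In Python, from cell import observe, vision, ticket, models gives the robot as it stands.
- The arm moves only by the shell command python3 -m pendant 'ROWS' [FORCE]. ROWS is JSON, a list of rows, each an object of numbers: "tx", "ty", "tz": the shift along the tool's x, y, z in m; "spin": the turn about the tool's x in degrees; "hand": the finger opening in m, from 0 to 0.0854. In form: [{"tx": .., "ty": .., "tz": .., "spin": .., "hand": ..}, ...]. A call has 1 to 20 rows; each row shifts and turns the commanded pose from where the row before left it, along the tool's axes as they then stand; what a row does not reach is not made up. A row lasts 1/12 s, in which the tool goes at most 41.7 mm and 7.16 degrees, less where a joint would pass 70% of its speed; a pose out of reach is approached as far as the arm can. A call is refused whole if a number of a shift passes 0.0417 or a number of a turn 7.16, either way. A call with a gripper value outside its range is refused whole. The fingers move at their own pace and stop on an object; FORCE is the grip in N (left out, the last holds). Time passes only in rows, so rows that do not move let the fingers close. It gives the time, the measured TCP pose, the force and the opening at its end, in the units of the state.
- observe(): the state, without advancing time (a new reading comes with each control period).
- vision.read_camera(name): name is "scene" or "side" or "wrist"; returns a dict with "image" (420x560x3 uint8, red, green, blue), "K" (3x3 intrinsics, pixels), "R" (3x3) and "t" (3): a world point X has camera coordinates R X + t. Camera axes: x right, y down, z forward; pixel columns grow to the right and rows downward; lengths in m; the calibration is good to about 2 mm. A picture is of the moment at which its call begins. There is no depth.
- ticket.hand_in(): hands the job in, once; it reports no verdict.
Trained networks look in a picture, given as the dict that the camera call returned (one of the last four; its "shot" number tells which), for a name from the list of things; names that differ only in an ending like _2 or _b are one class to them, and where a whole thing is asked for, a point or a joint stands for the part that bears it (a point fixed in the world has none). Each returns a list of dicts, best first, with "conf" (0 to 1); they miss things now and then, are a little off and sometimes report something else, mostly with a low value. They report only what shows in the picture. A call takes as long as a camera call. They do not tell look-alikes from the thing itself.
- models.look_for(picture, target): "bbox" ([left, top, right, bottom] as shares, 0 to 1, of the picture: columns of its width, rows of its height, round what is visible of it).
The state is a dict: "time": time; "q": joint angles; "qd": joint speeds; "joint_efforts": joint torques, N m; "position": TCP position; "tcp_rot": TCP orientation; "wrist_force": force on the tool from outside, world axes, zero at the start; "torque": the same for the moment, N m; "grip_width": opening from 0.0 (shut) to 1.0 (fully open).
Only numpy, scipy, OpenCV 4.12 (cv2) and the standard library are available. Lean on these libraries where they do the work, as an engineer would, in place of code of your own. Each camera call takes 0.05 s, during which the arm holds its last target.

## Working session

There is one attempt and no reset: what is moved stays moved. The work goes in short steps, Python scripts to look and compute and a shell command to move; the robot and the scene stay as the last step left them, time stands still between calls to the robot, and variables do not carry over. Pictures are saved under pics/ and viewed, and the job is handed in when it is done.

```bash
ls; mkdir -p pics
python3 - <<'E'
from cell import observe, vision, models
import cv2,json
s=observe();print(s)
for n in ["scene","side","wrist"]:
    p=vision.read_camera(n)
    cv2.imwrite(f"pics/{n}0.png",p["image"][:,:,::-1])
    print(n,p["K"].tolist(),p["R"].tolist(),p["t"].tolist())
    for t in ["jig","nut_mid","dish_floor","ejector","block_mid","glue_bottle","tape_roll","glue_pen"]:
        try:
            r=models.look_for(p,t)
            print(t,[(round(d["conf"],2),[round(d["bbox"][0]*560),round(d["bbox"][1]*420),round(d["bbox"][2]*560),round(d["bbox"][3]*420)]) for d in r[:3]])
        except Exception as e: print(t,e)
E
```

```text
pics
{'time': 0.0, 'q': array([ 1.19038197e+00,  3.51257376e-01,  1.65244855e+00, -1.52171673e-05,
        1.13909486e+00, -8.46096284e-02]), 'qd': array([-0.0001383 , -0.00160888,  0.00101644, -0.00102179, -0.00124415,
       -0.00143393]), 'joint_efforts': array([-9.88751999e-04, -5.06094110e+01, -2.91411710e+01, -1.92083589e-04,
        4.37912444e-03,  2.72730455e-05]), 'position': array([0.16017802, 0.52577519, 0.21013756]), 'tcp_rot': array([ 0.23124619,  1.55856413, -0.23310348]), 'wrist_force': array([-0.31241968, -0.35974923,  0.98231811]), 'torque': array([ 0.00917398, -0.01772495,  0.03547079]), 'grip_width': 1.0015422405775969}
scene [[439.5090367920437, 0.0, 277.83032822598636], [0.0, 439.5090367920437, 214.34450915353497], [0.0, 0.0, 1.0]] [[0.8938370853277792, -0.44826836112485147, -0.010523369573494685], [-0.2556563150731762, -0.49021154929233784, -0.8332661552610969], [0.36836817649729925, 0.7474945574081764, -0.5527718997825495]] [-0.37427101443078153, 0.38314733485006475, 0.5405084017975695]
jig [(0.86, [255, 234, 355, 312])]
nut_mid [(0.62, [189, 254, 231, 277]), 
[... 912 characters left out ...]
[287, 170, 303, 203])]
glue_bottle [(0.85, [195, 157, 211, 198])]
tape_roll [(0.79, [261, 267, 316, 317])]
glue_pen [(0.76, [385, 274, 399, 311])]
wrist [[360.67601840475004, 0.0, 286.65660994625927], [0.0, 360.67601840475004, 210.84483293541783], [0.0, 0.0, 1.0]] [[0.2898708290079706, 0.9570657763060098, -4.810412770864456e-05], [0.9164158316378593, -0.2775445033534608, 0.2883592762193921], [0.2759654435137174, -0.0836310258340529, -0.9575222845992787]] [-0.5493584566773286, -0.03835444749019418, 0.3795771186769833]
jig []
nut_mid [(0.56, [188, 392, 198, 403])]
dish_floor [(0.56, [72, 414, 90, 420])]
ejector []
block_mid []
glue_bottle []
tape_roll []
glue_pen [(0.57, [279, 372, 344, 388])]
```

View pics/scene0.png

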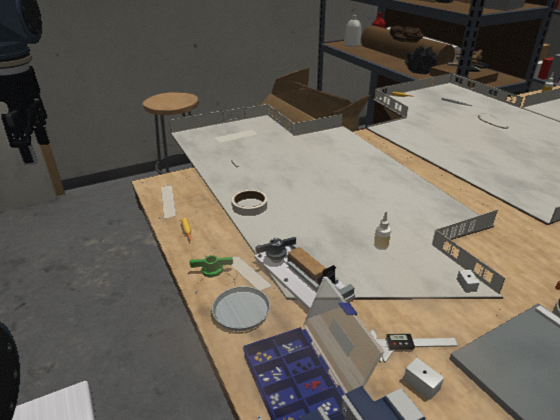

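View pics/side0.png

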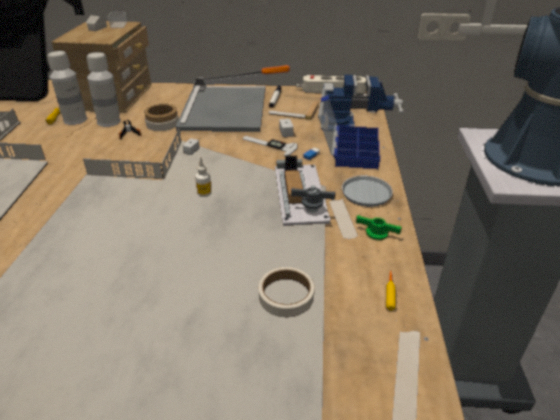

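Run:
```python
import cv2
a=cv2.imread("pics/scene0.png")[180:345,170:400]
cv2.imwrite("pics/scene0c.png",cv2.resize(a,None,fx=3.45,fy=3.45,interpolation=cv2.INTER_CUBIC))
a=cv2.imread("pics/side0.png")[140:330,180:410]
cv2.imwrite("pics/side0c.png",cv2.resize(a,None,fx=3.1,fy=3.1,interpolation=cv2.INTER_CUBIC))
```

```text
(no output)
```

View pics/scene0c.png

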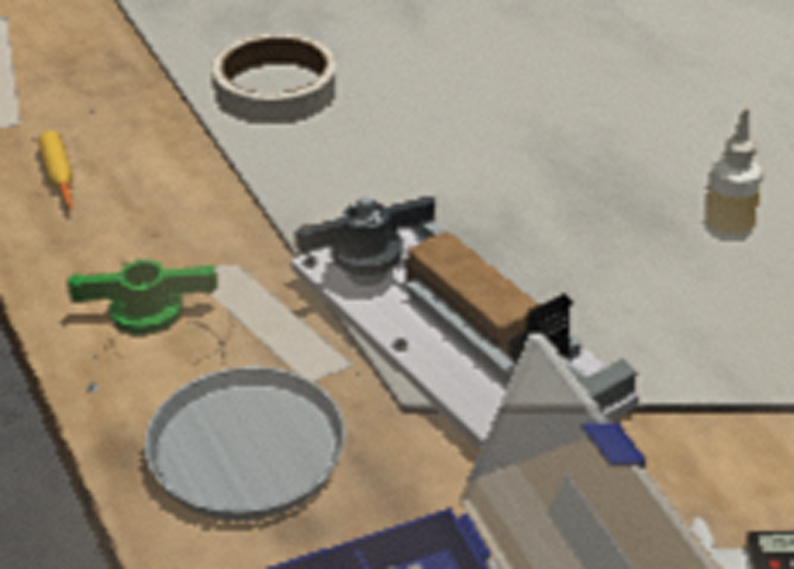

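View pics/side0c.png

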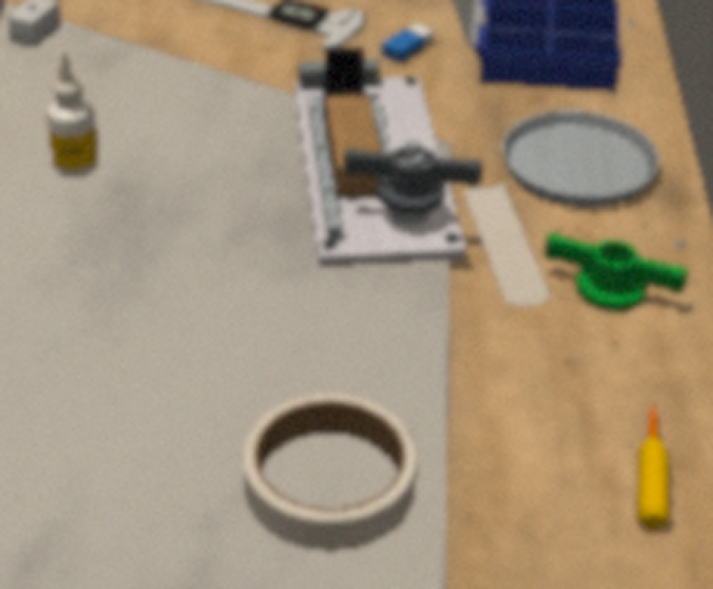

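```bash
cat > h.py <<'E'
import numpy as np, cv2
from cell import observe, vision, models
from scipy.optimize import least_squares
def proj(p,X):
    X=np.atleast_2d(X); c=X@np.array(p["R"]).T+np.array(p["t"]); u=c@np.array(p["K"]).T
    return u[:,:2]/u[:,2:]
def ray(p,uv,z):
    d=np.array(p["R"]).T@np.linalg.inv(p["K"])@np.array([uv[0],uv[1],1.]); o=-np.array(p["R"]).T@np.array(p["t"])
    return o+d*(z-o[2])/d[2]
def tri(ps,uvs):
    A=[];b=[]
    for p,uv in zip(ps,uvs):
        d=np.array(p["R"]).T@np.linalg.inv(p["K"])@np.array([uv[0],uv[1],1.]);d/=np.linalg.norm(d)
        o=-np.array(p["R"]).T@np.array(p["t"]);M=np.eye(3)-np.outer(d,d);A.append(M);b.append(M@o)
    return np.linalg.lstsq(np.vstack(A),np.hstack(b),rcond=None)[0]
def J(pose,pt): # jig pt mm -> world
    x,y,a=pose;pt=np.atleast_2d(pt)/1000.;c,s=np.cos(a),np.sin(a)
    return np.c_[x+c*pt[:,0]-s*pt[:,1],y+s*pt[:,0]+c*pt[:,1],pt[:,2]+.007]
E
python3 - <<'E'
from h import *
sc=vision.read_camera("scene");sd=vision.read_camera("side")
np.set_printoptions(precision=4,suppress=True)
S=lambda x,y:(x/3.45+170,y/3.45+180)
D=lambda x,y:(x/3.1+180,y/3.1+140)
obs=[(sc,S(367,203),(-19,66,67)),(sd,D(412,148),(-19,66,67)),
(sd,D(320,252),(-47.5,107.5,10)) ,(sd,D(463,250),(47.5,107.5,10)),(sd,D(418,78),(47.5,-107.5,10)),
(sc,S(292,258),(-47.5,107.5,10)),]
# which side is x? stud at x=-19: seen from side cam stud is right => right corner is x=-47.5
obs[2]=(sd,D(320,252),(47.5,107.5,10));obs[3]=(sd,D(463,250),(-47.5,107.5,10));obs[4]=(sd,D(418,78),(-47.5,-107.5,10))
f=lambda v:np.concatenate([proj(p,J(v,m))[0]-uv for p,uv,m in obs])
for a0 in (0,1.5,-1.5):
    r=least_squares(f,[.35,.3,a0]);print(r.cost,r.x,r.fun.round(1))
for n,a,b,z in [("dish",(241,309),(367.5,191),.01),("green",(211,262),(379,228),0.02),("tape",(250,203),(287,291),.012),("bottle",(382,235),(203,180),.04),("pen",(187,229),(391.5,292),.008)]:
    print(n,tri([sc,sd],[a,b]),ray(sc,a,z),ray(sd,b,z))
# wings ends
print(tri([sc,sd],[S(303,240),D(350,163)]),tri([sc,sd],[S(435,207),D(478,172)]))
print(tri([sc,sd],[S(303,240),D(478,172)]),tri([sc,sd],[S(435,207),D(350,163)]))
E
```

```text
7.680916915356629 [0.5775 0.2077 0.1458] [-1.2 -0.9  0.6 -2.6 -1.7  1.1 -0.  -0.5 -0.1 -1.1 -0.8 -0.3]
7.680916915360364 [0.5775 0.2077 0.1458] [-1.2 -0.9  0.6 -2.6 -1.7  1.1 -0.  -0.5 -0.1 -1.1 -0.8 -0.3]
7.680916915358083 [0.5775 0.2077 0.1458] [-1.2 -0.9  0.6 -2.6 -1.7  1.1 -0.  -0.5 -0.1 -1.1 -0.8 -0.3]
dish [0.4302 0.1815 0.0057] [0.4303 0.1773 0.01  ] [0.4298 0.1884 0.01  ]
green [0.4216 0.3253 0.0177] [0.423  0.3222 0.02  ] [0.4202 0.3288 0.02  ]
tape [0.5891 0.5023 0.0175] [0.5947 0.5108 0.012 ] [0.5874 0.498  0.012 ]
bottle [0.7846 0.2148 0.0387] [0.7822 0.2131 0.04  ] [0.7851 0.2158 0.04  ]
pen [0.4152 0.4819 0.0066] [0.4169 0.4793 0.008 ] [0.4135 0.4837 0.008 ]
[0.5537 0.286  0.0504] [0.5454 0.2561 0.0614]
[0.5089 0.2743 0.0547] [0.5929 0.2671 0.0539]
```

```bash
cat >> h.py <<'E'
from scipy.spatial.transform import Rotation as Ro
def st(): 
    s=observe();R=Ro.from_rotvec(s["tcp_rot"]).as_matrix();return s,R
def go(target):
    s,R=st();d=R.T@(np.array(target)-s["position"]);print("tool shift mm",(d*1000).round(1),"pos",s["position"].round(4),"jaw yaw deg",np.degrees(np.arctan2(R[1,1],R[0,1])).round(2),"xaxis",R[:,0].round(4),"q6",s["q"][5].round(3),"F",s["wrist_force"].round(1),"t",s["time"],"w",s["grip_width"].round(3))
POSE=[0.5775,0.2077,0.1458]
E
python3 - <<'E'
from h import *
s,R=st();print(R.round(3));print(J(POSE,[-19,66,67]));t=J(POSE,[-19,66,67])[0];t[2]=.21
go(t)
E
```

```text
[[-0.     0.291  0.957]
 [-0.     0.957 -0.291]
 [-1.    -0.    -0.   ]]
[[0.54911285 0.27023934 0.074     ]]Traceback (most recent call last):
  File "<stdin>", line 3, in <module>
  File "h.py", line 23, in go
    s,R=st();d=R.T@(np.array(target)-s["position"]);print("tool shift mm",(d*1000).round(1),"pos",s["position"].round(4),"jaw yaw deg",np.degrees(np.arctan2(R[1,1],R[0,1])).round(2),"xaxis",R[:,0].round(4),"q6",s["q"][5].round(3),"F",s["wrist_force"].round(1),"t",s["time"],"w",s["grip_width"].round(3))
                                                                                                                                                                                                                                                                                      ^^^^^^^^^^^^^^^^^^^^^
AttributeError: 'float' object has no attribute 'round'
```

```bash
sed -i 's/s\["grip_width"\].round(3)/round(s["grip_width"],3)/' h.py
R='{"tz":0.0235,"ty":-0.0069}'
python3 -m pendant '[{"tz":0.0235,"ty":-0.0069},{"tz":0.0235,"ty":-0.0069},{"tz":0.0235,"ty":-0.0069},{"tz":0.0235,"ty":-0.0069},{"tz":0.0235,"ty":-0.0069},{"tz":0.0235,"ty":-0.0069},{"tz":0.0235,"ty":-0.0069},{"tz":0.0235,"ty":-0.0069},{"tz":0.0235,"ty":-0.0069},{"tz":0.0235,"ty":-0.0069},{"tz":0.0235,"ty":-0.0069},{"tz":0.0235,"ty":-0.0069},{"tz":0.0235,"ty":-0.0069},{"tz":0.0235,"ty":-0.0069},{"tz":0.0235,"ty":-0.0069},{"tz":0.0235,"ty":-0.0069},{"tz":0.0235,"ty":-0.0069},{"tz":0.0235,"ty":-0.0069},{"tz":0.0235,"ty":-0.0069},{}]'
python3 - <<'E'
from h import *
t=J(POSE,[-19,66,67])[0];t[2]=.21
go(t)
p=vision.read_camera("wrist");cv2.imwrite("pics/w1.png",p["image"][:,:,::-1])
for t in ["jig","nut_mid","dish_floor","ejector","block_mid"]:
    print(t,[(round(d["conf"],2),(np.array(d["bbox"])*[560,420,560,420]).round()) for d in models.look_for(p,t)[:3]])
im=p["image"][:,:,::-1].copy()
for m in [(-47.5,107.5,10),(47.5,107.5,10),(-47.5,-107.5,10),(47.5,-107.5,10),(-19,66,67),(12,40,36),(12,-107.5,28),(-19,66,26)]:
    u=proj(p,J(POSE,m))[0];print(m,u.round(1));cv2.drawMarker(im,tuple(int(v) for v in u.round()),(0,0,255),0,8)
cv2.imwrite("pics/w1o.png",im)
E
```

```text
tool shift mm [   0.7 -131.4  446.5] pos [0.1603 0.5261 0.2107] jaw yaw deg 73.05 xaxis [-0. -0. -1.] q6 -0.085 F [0.5 0.1 0.1] t 1.45 w 1.0
jig []
nut_mid [(0.44, array([186., 393., 196., 404.]))]
dish_floor [(0.48, array([ 71., 413.,  92., 418.]))]
ejector []
block_mid []
(-47.5, 107.5, 10) [206.9 476.4]
(47.5, 107.5, 10) [239.7 522.2]
(-47.5, -107.5, 10) [ 72.4 525. ]
(47.5, -107.5, 10) [109.9 566.2]
(-19, 66, 67) [178.2 549.7]
(12, 40, 36) [179.7 542.2]
(12, -107.5, 28) [ 89.8 566.6]
(-19, 66, 26) [187.2 512.9]invalid input
```

View pics/w1o.png

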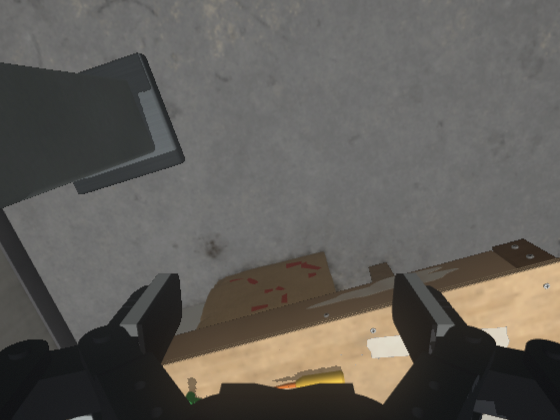

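```bash
python3 -m pendant '[{"tx":0,"ty":-0.0069,"tz":0.0235,"spin":0,"hand":0.085},{"tx":0,"ty":-0.0069,"tz":0.0235,"spin":0,"hand":0.085}]'; python3 -m pendant '[{"tz":0.0235,"ty":-0.0069},{"tz":0.0235,"ty":-0.0069}]'
```

```text
time: 1.92
position: [0.2011, 0.4992, 0.2106]
tcp_rot: [0.231, 1.558, -0.231]
wrist_force: [1.1, 0.8, -0.1]
grip_width: 0.993invalid input
```

```bash
python3 -m pendant '[{"tx":0,"ty":-0.0069,"tz":0.0235,"spin":0,"hand":0.085},{"tx":0,"ty":-0.0069,"tz":0.0235,"spin":0,"hand":0.085},{"tx":0,"ty":-0.0069,"tz":0.0235,"spin":0,"hand":0.085},{"tx":0,"ty":-0.0069,"tz":0.0235,"spin":0,"hand":0.085},{"tx":0,"ty":-0.0069,"tz":0.0235,"spin":0,"hand":0.085},{"tx":0,"ty":-0.0069,"tz":0.0235,"spin":0,"hand":0.085},{"tx":0,"ty":-0.0069,"tz":0.0235,"spin":0,"hand":0.085},{"tx":0,"ty":-0.0069,"tz":0.0235,"spin":0,"hand":0.085},{"tx":0,"ty":-0.0069,"tz":0.0235,"spin":0,"hand":0.085},{"tx":0,"ty":-0.0069,"tz":0.0235,"spin":0,"hand":0.085},{"tx":0,"ty":-0.0069,"tz":0.0235,"spin":0,"hand":0.085},{"tx":0,"ty":-0.0069,"tz":0.0235,"spin":0,"hand":0.085},{"tx":0,"ty":-0.0069,"tz":0.0235,"spin":0,"hand":0.085},{"tx":0,"ty":-0.0069,"tz":0.0235,"spin":0,"hand":0.085},{"tx":0,"ty":-0.0069,"tz":0.0235,"spin":0,"hand":0.085},{"tx":0,"ty":-0.0069,"tz":0.0235,"spin":0,"hand":0.085},{"tx":0,"ty":-0.0069,"tz":0.0235,"spin":0,"hand":0.085},{"tx":0,"ty":0,"tz":0,"spin":0,"hand":0.085}]'
cat > v.py <<'E'
from h import *
import sys
t=J(POSE,[-19,66,67])[0];t[2]=.21
go(t)
p=vision.read_camera("wrist")
im=p["image"][:,:,::-1].copy();cv2.imwrite(f"pics/{sys.argv[1]}.png",im)
for m in [(-47.5,107.5,10),(47.5,107.5,10),(-47.5,-107.5,10),(47.5,-107.5,10),(-19,66,67),(12,40,36),(12,-107.5,28),(-19,66,26)]:
    u=proj(p,J(POSE,m))[0];print(m,u.round(1));cv2.drawMarker(im,tuple(int(v) for v in u.round()),(0,0,255),0,8)
cv2.imwrite(f"pics/{sys.argv[1]}o.png",im)
E
python3 v.py w2
```

```text
time: 3.42
position: [0.552, 0.2682, 0.2104]
tcp_rot: [0.234, 1.557, -0.234]
wrist_force: [0.7, 1.1, 0.5]
grip_width: 0.999
tool shift mm [ 0.4  1.1 -3.3] pos [0.552  0.2682 0.2104] jaw yaw deg 72.9 xaxis [ 9.e-04 -5.e-04 -1.e+00] q6 -0.895 F [0.7 1.1 0.5] t 3.4167 w 0.999
(-47.5, 107.5, 10) [314.5 130.9]
(47.5, 107.5, 10) [351.9 215.3]
(-47.5, -107.5, 10) [126.4 221. ]
(47.5, -107.5, 10) [172.9 294.2]
(-19, 66, 67) [288.7 188.1]
(12, 40, 36) [277.9 220.3]
(12, -107.5, 28) [150.2 275.6]
(-19, 66, 26) [288.4 178.4]
```

View pics/w2o.png

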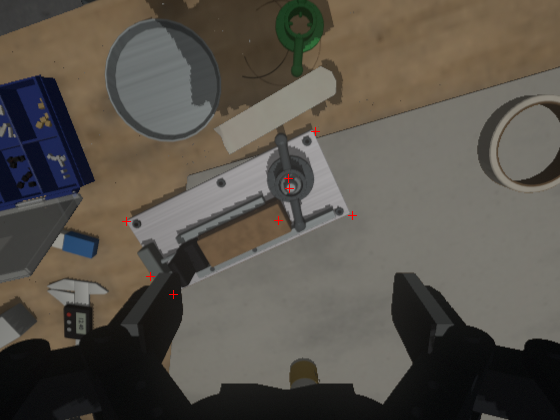

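Run:
```python
import cv2
a=cv2.imread("pics/w2.png")[110:305,100:365]
cv2.imwrite("pics/w2c.png",cv2.resize(a,None,fx=3,fy=3,interpolation=cv2.INTER_CUBIC))
```

```text
(no output)
```

View pics/w2c.png

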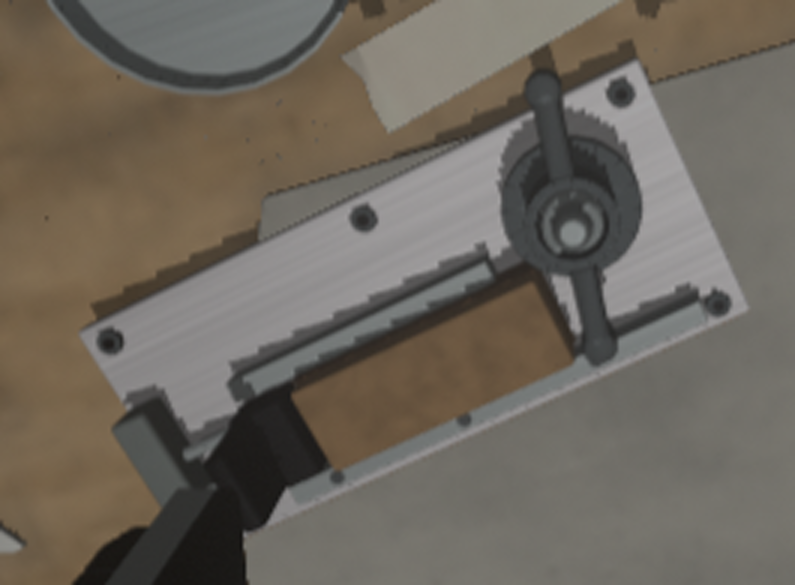

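Run:
```python
from h import *
np.set_printoptions(precision=4,suppress=True)
w=vision.read_camera("wrist");sc=vision.read_camera("scene");sd=vision.read_camera("side")
cv2.imwrite("pics/scene1.png",sc["image"][:,:,::-1]);cv2.imwrite("pics/side1.png",sd["image"][:,:,::-1])
S=lambda x,y:(x/3.45+170,y/3.45+180)
D=lambda x,y:(x/3.1+180,y/3.1+140)
W=lambda x,y:(x/3+100,y/3+110)
ow=[(w,W(573,230),(-19,66,67)),(w,W(80,332),(-47.5,-107.5,10)),(w,W(640,60),(-47.5,107.5,10)),(w,W(747,308),(47.5,107.5,10))]
ow=ow+ow[:1]
oo=[(sc,S(367,203),(-19,66,67)),(sd,D(412,148),(-19,66,67)),
(sd,D(320,252),(47.5,107.5,10)),(sd,D(463,250),(-47.5,107.5,10)),(sd,D(418,78),(-47.5,-107.5,10)),(sc,S(292,258),(-47.5,107.5,10))]
for obs in (ow,ow+oo):
    f=lambda v:np.concatenate([proj(p,J(v,m))[0]-uv for p,uv,m in obs])
    r=least_squares(f,[.57,.2,.1]);print(r.x,r.fun.round(1),J(r.x,[-19,66,67]))
a=ray(w,W(543,85),.033+.026);b=ray(w,W(600,345),.033+.026);print("wings",a,b,np.degrees(np.arctan2(*(b-a)[1::-1])),(a+b)/2,np.linalg.norm(b-a))
print(ray(w,W(573,230),.074),ray(w,(163.5,79),.013))
# dish
print("dish",[(np.array(d["bbox"])*[560,420,560,420]).round(1) for d in models.look_for(w,"dish_floor")])
print(observe()["q"])
```

```text
[0.5748 0.2097 0.1502] [-2.  -0.1  0.  -0.2  1.3 -0.6  3.4  1.3 -2.  -0.1] [[0.5461 0.2721 0.074 ]]
[0.5753 0.2094 0.1487] [-2.   0.7 -0.   0.2  1.4  0.1  3.3  2.  -2.   0.7 -2.5 -1.   1.7 -2.1
 -0.5  1.7  1.2  0.   0.7 -0.7 -2.1 -0.4] [[0.5468 0.2719 0.074 ]]
wings [0.5067 0.2769 0.059 ] [0.5871 0.2703 0.059 ] -4.677217456580785 [0.5469 0.2736 0.059 ] 0.08065379563228037
[0.5467 0.2737 0.074 ] [0.4258 0.1854 0.013 ]
dish [array([103.9,  21.6, 220.7, 145.4])]
[ 0.383   0.4632  1.4831  0.0002  1.1955 -0.8929]
```

```bash
python3 -m pendant '[{"tx":0,"ty":0,"tz":0,"spin":7,"hand":0.085},{"tx":0,"ty":0,"tz":0,"spin":7,"hand":0.085},{"tx":0,"ty":0,"tz":0,"spin":7,"hand":0.085},{"tx":0,"ty":0,"tz":0,"spin":7,"hand":0.085},{"tx":0,"ty":0,"tz":0,"spin":7,"hand":0.085},{"tx":0,"ty":0,"tz":0,"spin":7,"hand":0.085},{"tx":0,"ty":0,"tz":0,"spin":7,"hand":0.085},{"tx":0,"ty":0,"tz":0,"spin":7,"hand":0.085},{"tx":0,"ty":0,"tz":0,"spin":7,"hand":0.085},{"tx":0,"ty":0,"tz":0,"spin":7,"hand":0.085},{"tx":0,"ty":0,"tz":0,"spin":7,"hand":0.085},{"tx":0,"ty":0,"tz":0,"spin":7,"hand":0.085},{"tx":0,"ty":0,"tz":0,"spin":7,"hand":0.085},{"tx":0,"ty":0,"tz":0,"spin":7,"hand":0.085},{"tx":0,"ty":0,"tz":0,"spin":7,"hand":0.085},{"tx":0,"ty":0,"tz":0,"spin":7,"hand":0.085},{"tx":0,"ty":0,"tz":0,"spin":7,"hand":0.085},{"tx":0,"ty":0,"tz":0,"spin":7,"hand":0.085},{"tx":0,"ty":0,"tz":0,"spin":7,"hand":0.085},{"tx":0,"ty":0,"tz":0,"spin":7,"hand":0.085}]'
python3 -m pendant '[{"tx":0,"ty":0,"tz":0,"spin":7,"hand":0.085},{"tx":0,"ty":0,"tz":0,"spin":7,"hand":0.085},{"tx":0.02,"ty":0,"tz":0,"spin":7,"hand":0.085},{"tx":0.02,"ty":0,"tz":0,"spin":7,"hand":0.085},{"tx":0,"ty":0,"tz":0,"spin":0,"hand":0.085}]'
sed -i 's/^POSE.*/POSE=[0.5753,0.2094,0.1487]/' h.py
python3 v.py w3
python3 - <<'E'
import cv2
a=cv2.imread("pics/w3.png")
a=a[60:330,120:480]
cv2.imwrite("pics/w3c.png",cv2.resize(a,None,fx=2.2,fy=2.2,interpolation=cv2.INTER_CUBIC))
E
```

```text
time: 5.33
position: [0.5485, 0.2713, 0.2109]
tcp_rot: [2.003, 0.404, -2.003]
wrist_force: [-0.5, -0.5, -0.5]
grip_width: 0.996
time: 5.75
position: [0.5469, 0.2705, 0.1674]
tcp_rot: [-2.171, 0.101, 2.181]
wrist_force: [-1.1, 0.0, -0.3]
grip_width: 0.995
tool shift mm [-42.6  -1.2   0.5] pos [0.5469 0.2705 0.1674] jaw yaw deg -95.21 xaxis [-0.005 -0.002 -1.   ] q6 2.045 F [-1.1  0.  -0.3] t 5.75 w 0.995
(-47.5, 107.5, 10) [247.5 226.8]
(47.5, 107.5, 10) [217.6 124.1]
(-47.5, -107.5, 10) [482.5 172.5]
(47.5, -107.5, 10) [473.   59.7]
(-19, 66, 67) [283.5 204.9]
(12, 40, 36) [306.2 150.2]
(12, -107.5, 28) [488.3 104.5]
(-19, 66, 26) [283.8 191.5]
```

View pics/w3c.png

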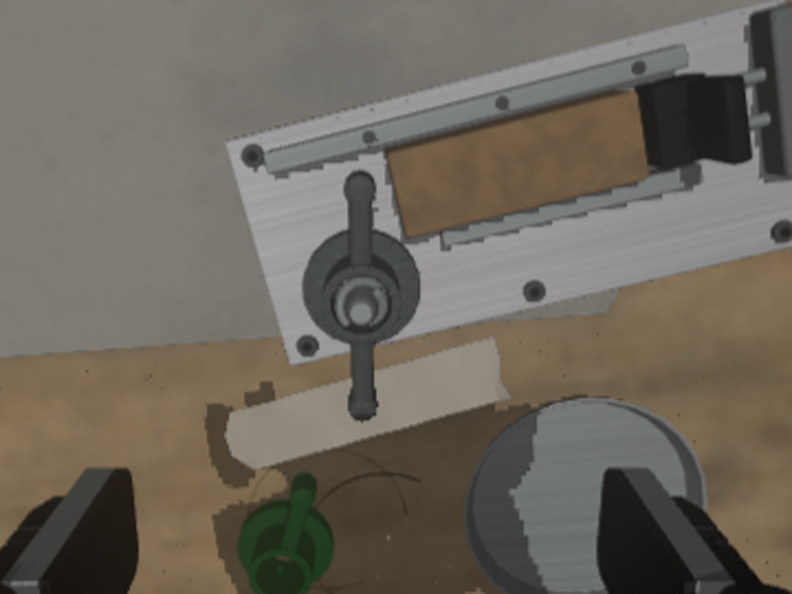

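Run:
```python
from h import *
np.set_printoptions(precision=4,suppress=True)
p=vision.read_camera("wrist")
g=lambda x,y:(x/2.2+120,y/2.2+60)
print(ray(p,g(360,312),.074))
a=ray(p,g(360,187),.059);b=ray(p,g(362,402),.059);print(a,b,(a+b)/2,np.degrees(np.arctan2(*(a-b)[1::-1])))
a=ray(p,g(303,285),.041);b=ray(p,g(420,285),.041);print((a+b)/2)
for m,q in [((47.5,107.5,10),(228,142)),((-47.5,107.5,10),(291,364))]: print(J(POSE,m),ray(p,g(*q),.017))
go([.5475,.2727,.15])
```

```text
[0.5496 0.2719 0.074 ]
[0.5896 0.2686 0.059 ] [0.5108 0.2745 0.059 ] [0.5502 0.2716 0.059 ] -4.279833353849855
[0.551  0.2715 0.041 ]
[[0.6063 0.3228 0.017 ]] [0.6062 0.3189 0.017 ]
[[0.5124 0.3087 0.017 ]] [0.5135 0.3045 0.017 ]
tool shift mm [20.9 -1.6  1.2] pos [0.5486 0.271  0.1709] jaw yaw deg -94.65 xaxis [-0.0008 -0.0003 -1.    ] q6 2.035 F [-0.2  1.  -0.2] t 5.85 w 0.997
```

```bash
python3 -m pendant '[{"tx":0.012,"ty":-0.0018,"tz":0.0005,"spin":0,"hand":0.06},{"tx":0.015,"ty":0,"tz":0,"spin":0,"hand":0.06},{"tx":0.015,"ty":0,"tz":0,"spin":0,"hand":0.06},{"tx":0.015,"ty":0,"tz":0,"spin":0,"hand":0.06},{"tx":0.015,"ty":0,"tz":0,"spin":0,"hand":0.06},{"tx":0.015,"ty":0,"tz":0,"spin":0,"hand":0.06},{"tx":0.01,"ty":0,"tz":0,"spin":0,"hand":0.06},{"tx":0,"ty":0,"tz":0,"spin":0,"hand":0.06},{"tx":0,"ty":0,"tz":0,"spin":0,"hand":0.06}]' 25
python3 - <<'E'
from h import *
go([.5482,.2728,.046])
p=vision.read_camera("wrist");cv2.imwrite("pics/w4.png",p["image"][:,:,::-1])
E
```

```text
time: 6.6
position: [0.5489, 0.2726, 0.0739]
tcp_rot: [-2.178, 0.093, 2.178]
wrist_force: [-0.4, -0.1, 0.6]
grip_width: 0.701
tool shift mm [27.9 -0.2  0.7] pos [0.5489 0.2726 0.0739] jaw yaw deg -94.87 xaxis [ 0.e+00  1.e-04 -1.e+00] q6 2.041 F [-0.4 -0.1  0.6] t 6.6 w 0.701
```

View pics/w4.png

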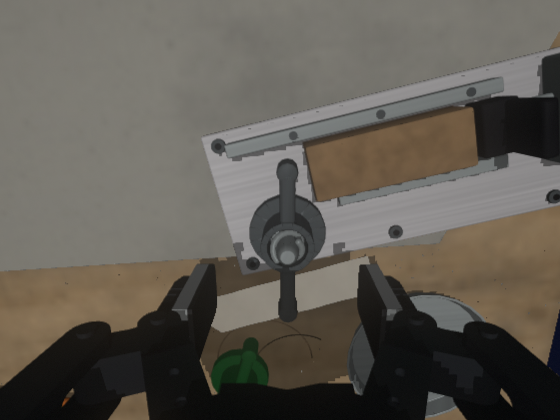

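```bash
python3 -m pendant '[{"tx":0.014,"ty":0,"tz":0.0004,"spin":0,"hand":0.06},{"tx":0.0135,"ty":0,"tz":0,"spin":0,"hand":0.06},{"tx":0,"ty":0,"tz":0,"spin":0,"hand":0.05},{"tx":0,"ty":0,"tz":0,"spin":0,"hand":0.04},{"tx":0,"ty":0,"tz":0,"spin":0,"hand":0.03},{"tx":0,"ty":0,"tz":0,"spin":0,"hand":0.02},{"tx":0,"ty":0,"tz":0,"spin":0,"hand":0.015},{"tx":0,"ty":0,"tz":0,"spin":0,"hand":0.015}]' 30
python3 - <<'E'
from h import *
go([.5482,.2728,.046])
p=vision.read_camera("wrist");cv2.imwrite("pics/w5.png",p["image"][:,:,::-1])
E
```

```text
time: 7.32
position: [0.5487, 0.2725, 0.0466]
tcp_rot: [-2.178, 0.094, 2.176]
wrist_force: [-0.2, 0.0, -0.0]
grip_width: 0.181
tool shift mm [ 0.6 -0.3  0.5] pos [0.5487 0.2725 0.0466] jaw yaw deg -94.95 xaxis [ 7.e-04  2.e-04 -1.e+00] q6 2.042 F [-0.2  0.  -0. ] t 7.3167 w 0.181
```

View pics/w5.png

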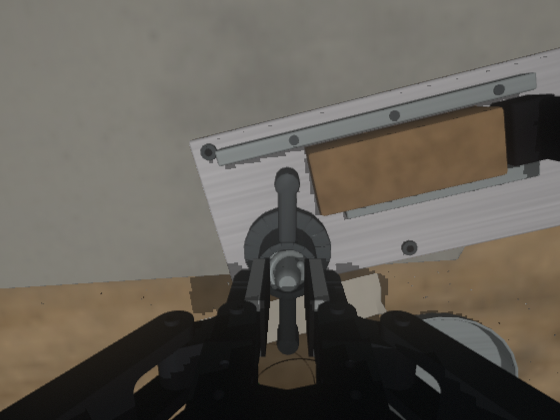

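Run:
```python
from h import *
a=cv2.imread("pics/w5.png")[150:400,190:390]
cv2.imwrite("pics/w5c.png",cv2.resize(a,None,fx=2.4*1,fy=2.4,interpolation=cv2.INTER_CUBIC))
o=[]
for n,(r0,r1,c0,c1) in {"scene":(200,300,220,360),"side":(150,240,260,400)}.items():
    p=vision.read_camera(n);cv2.imwrite(f"pics/{n}5.png",p["image"][:,:,::-1])
    o.append(cv2.resize(p["image"][r0:r1,c0:c1,::-1],(560,400 if n=='scene' else 360),interpolation=cv2.INTER_CUBIC)[:300 if 0 else None])
cv2.imwrite("pics/s5.png",cv2.resize(np.vstack(o),None,fx=.78,fy=.78))
```

```text
(no output)
```

View pics/w5c.png

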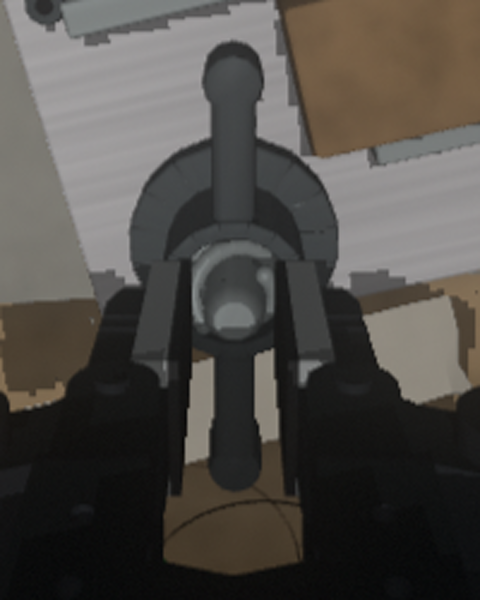

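View pics/s5.png

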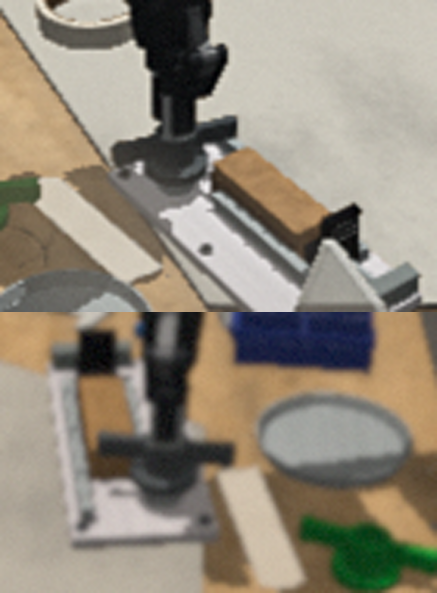

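Run:
```python
from h import *
p=vision.read_camera("wrist")
s,R=st();P=s["position"]
print(s["grip_width"],s["wrist_force"],s["torque"])
im=p["image"][:,:,::-1].copy()
for dx in (0,-.01,-.019,-.03):
  for dy in (-.0077,.0077):
    for dz in (-.011,.011):
      u=proj(p,P+R@[dx,dy,dz])[0];print(dx,dy,dz,u.round(1),(( u-[190,150])*2.4).round())
print(proj(p,J(POSE,[-19,66,67])),proj(p,[.5487,.2725,.074]),proj(p,[.5487,.2725,.063]))
```

```text
0.1813300391665601 [ 0.28620507 -0.11200167  0.29510721] [-0.00365562 -0.01394787 -0.01043095]
0 -0.0077 -0.011 [269.2 236.2] [190. 207.]
0 -0.0077 0.011 [269.7 277.2] [191. 305.]
0 0.0077 -0.011 [300.9 236.2] [266. 207.]
0 0.0077 0.011 [300.4 277.3] [265. 305.]
-0.01 -0.0077 -0.011 [268.1 244. ] [188. 226.]
-0.01 -0.0077 0.011 [268.8 287. ] [189. 329.]
-0.01 0.0077 -0.011 [301.8 244. ] [268. 226.]
-0.01 0.0077 0.011 [301.1 287. ] [267. 329.]
-0.019 -0.0077 -0.011 [267.1 251.8] [185. 244.]
-0.019 -0.0077 0.011 [267.8 296.8] [187. 352.]
-0.019 0.0077 -0.011 [302.6 251.8] [270. 244.]
-0.019 0.0077 0.011 [301.9 296.8] [269. 352.]
-0.03 -0.0077 -0.011 [265.7 262.6] [182. 270.]
-0.03 -0.0077 0.011 [266.5 310.2] [184. 385.]
-0.03 0.0077 -0.011 [303.7 262.6] [273. 270.]
-0.03 0.0077 0.011 [302.9 310.3] [271. 385.]
[[286.480136   287.86370173]] [[284.5575266  283.79677271]] [[284.6975349 271.9882472]]
```

Run:
```python
from h import *
s,R=st();P=s["position"]
o=[]
for n in ("scene","side"):
    p=vision.read_camera(n);im=cv2.resize(p["image"][:,:,::-1],None,fx=6,fy=6,interpolation=cv2.INTER_CUBIC)
    for dx,c in ((0,(0,0,255)),(-.019,(0,255,0)),(-.073,(255,0,0))):
        for dy in(-.0077,.0077):
            u=proj(p,P+R@[dx,dy,0])[0]*6+3;cv2.circle(im,tuple(int(v) for v in u),3,c,-1)
    u=proj(p,P)[0]*6;x,y=int(u[0]),int(u[1]);o.append(im[y-330:y+200,x-200:x+195])
cv2.imwrite("pics/s6.png",np.hstack(o))
```

```text
(no output)
```

View pics/s6.png

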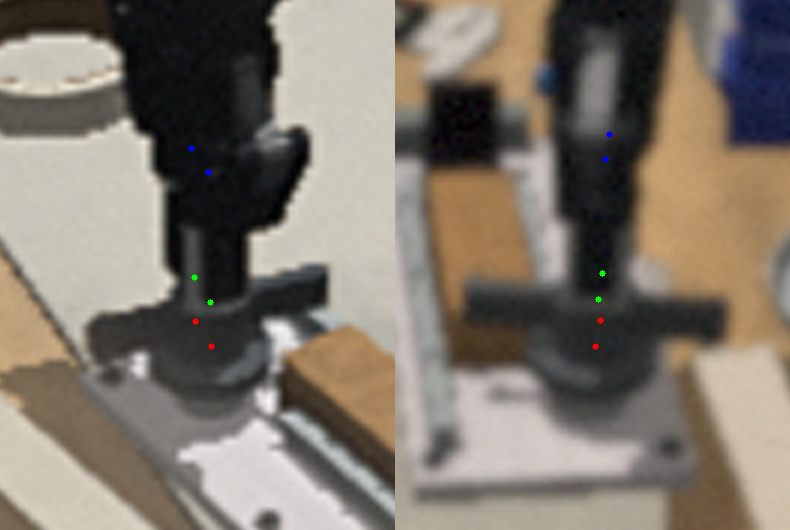

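```bash
python3 -m pendant '[{"tx":0,"ty":0,"tz":0,"spin":0,"hand":0.055},{"tx":0,"ty":0,"tz":0,"spin":0,"hand":0.055},{"tx":0,"ty":0,"tz":0,"spin":0,"hand":0.055},{"tx":0,"ty":0,"tz":0,"spin":0,"hand":0.055}]'
python3 - <<'E'
from h import *
go([.5482,.2728,.046])
p=vision.read_camera("wrist");cv2.imwrite("pics/w6.png",p["image"][:,:,::-1])
E
```

```text
time: 7.95
position: [0.5484, 0.2724, 0.0462]
tcp_rot: [-2.177, 0.094, 2.177]
wrist_force: [1.5, -0.5, 0.6]
grip_width: 0.643
tool shift mm [ 0.2 -0.4  0.3] pos [0.5484 0.2724 0.0462] jaw yaw deg -94.95 xaxis [-1.e-04 -0.e+00 -1.e+00] q6 2.042 F [ 1.5 -0.5  0.6] t 7.95 w 0.643
```

View pics/w6.png

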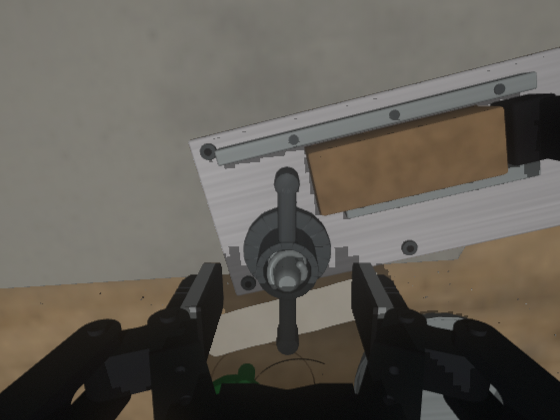

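```bash
python3 -m pendant '[{"tx":0.006,"ty":0,"tz":0,"spin":0,"hand":0.055},{"tx":0.005,"ty":0,"tz":0,"spin":0,"hand":0.055},{"tx":0.003,"ty":0,"tz":0,"spin":0,"hand":0.055},{"tx":0,"ty":0,"tz":0,"spin":0,"hand":0.055}]'
python3 -m pendant '[{"tx":0.002,"ty":0,"tz":0,"spin":0,"hand":0.045},{"tx":0,"ty":0,"tz":0,"spin":0,"hand":0.04},{"tx":0,"ty":0,"tz":0,"spin":0,"hand":0.032},{"tx":0,"ty":0,"tz":0,"spin":0,"hand":0.022},{"tx":0,"ty":0,"tz":0,"spin":0,"hand":0.022},{"tx":0,"ty":0,"tz":0,"spin":0,"hand":0.022}]' 25
python3 - <<'E'
from h import *
go([.5482,.2728,.046])
p=vision.read_camera("wrist");cv2.imwrite("pics/w7.png",p["image"][:,:,::-1])
E
```

```text
time: 8.33
position: [0.5479, 0.2722, 0.031]
tcp_rot: [-2.176, 0.095, 2.179]
wrist_force: [-0.1, 0.9, -0.1]
grip_width: 0.642
time: 8.83
position: [0.5486, 0.2725, 0.0304]
tcp_rot: [-2.178, 0.094, 2.177]
wrist_force: [-0.6, -1.1, 1.7]
grip_width: 0.311
tool shift mm [-15.6  -0.3   0.4] pos [0.5486 0.2725 0.0304] jaw yaw deg -94.95 xaxis [ 4.e-04  1.e-04 -1.e+00] q6 2.042 F [-0.6 -1.1  1.7] t 8.8333 w 0.311
```

View pics/w7.png

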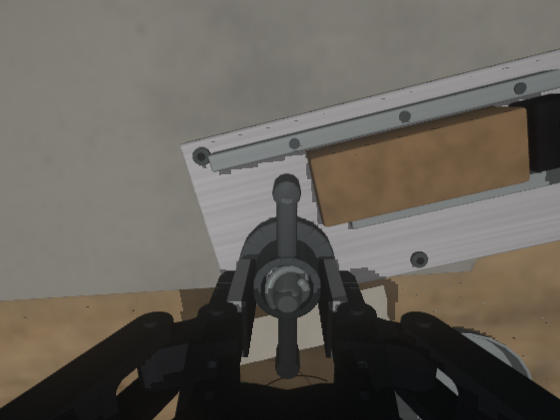

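```bash
python3 -m pendant '[{"tx":0,"ty":0,"tz":0,"spin":-4,"hand":0.022},{"tx":0,"ty":0,"tz":0,"spin":-7,"hand":0.022},{"tx":0,"ty":0,"tz":0,"spin":-7,"hand":0.022}]' 35
python3 -m pendant '[{"tx":0,"ty":0,"tz":0,"spin":-7,"hand":0.022},{"tx":0,"ty":0,"tz":0,"spin":-7,"hand":0.022}]'
python3 - <<'E'
from h import *
go([.5482,.2728,.046])
p=vision.read_camera("wrist");cv2.imwrite("pics/w8.png",p["image"][:,:,::-1])
E
```

```text
time: 9.13
position: [0.5486, 0.2725, 0.0305]
tcp_rot: [2.098, 0.246, -2.097]
wrist_force: [0.0, -0.7, 2.4]
grip_width: 0.314
time: 9.3
position: [0.5487, 0.2723, 0.0307]
tcp_rot: [1.955, 0.476, -1.954]
wrist_force: [-1.4, -3.3, 8.2]
grip_width: 0.311
tool shift mm [-15.3  -0.7   0.2] pos [0.5487 0.2723 0.0307] jaw yaw deg -62.6 xaxis [ 5.e-04 -2.e-04 -1.e+00] q6 1.478 F [-1.4 -3.3  8.2] t 9.3 w 0.311
```

View pics/w8.png

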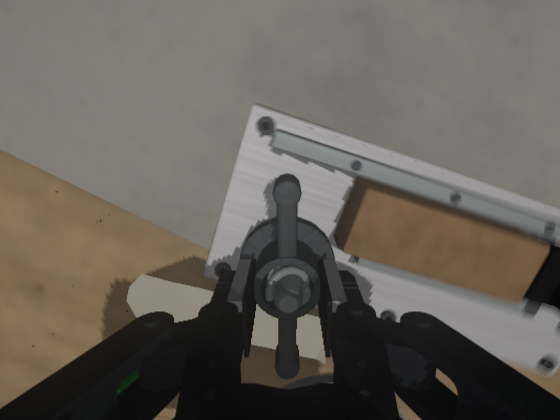

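```bash
python3 -m pendant '[{"tx":-0.0005,"ty":0,"tz":0,"spin":-7,"hand":0.022},{"tx":-0.0004,"ty":0,"tz":0,"spin":-7,"hand":0.022},{"tx":-0.0004,"ty":0,"tz":0,"spin":-7,"hand":0.022}]'
python3 -m pendant '[{"tx":-0.0004,"ty":0,"tz":0,"spin":-7,"hand":0.022},{"tx":-0.0004,"ty":0,"tz":0,"spin":-7,"hand":0.022},{"tx":-0.0004,"ty":0,"tz":0,"spin":-7,"hand":0.022}]'
python3 - <<'E'
from h import *
go([.5482,.2728,.046])
E
```

```text
time: 9.6
position: [0.5488, 0.2721, 0.032]
tcp_rot: [1.721, 0.773, -1.72]
wrist_force: [-1.1, -4.3, 5.0]
grip_width: 0.309
time: 9.85
position: [0.5489, 0.272, 0.0332]
tcp_rot: [1.469, 1.016, -1.468]
wrist_force: [1.0, -3.5, 4.3]
grip_width: 0.309
tool shift mm [-12.8  -1.   -0.5] pos [0.5489 0.272  0.0332] jaw yaw deg -20.6 xaxis [ 9.e-04 -5.e-04 -1.e+00] q6 0.745 F [ 1.  -3.5  4.3] t 9.85 w 0.309
```

```bash
python3 -m pendant '[{"tx":-0.0004,"ty":0,"tz":0,"spin":-7,"hand":0.022},{"tx":-0.0004,"ty":0,"tz":0,"spin":-7,"hand":0.022},{"tx":-0.0004,"ty":0,"tz":0,"spin":-7,"hand":0.022},{"tx":-0.0004,"ty":0,"tz":0,"spin":-7,"hand":0.022},{"tx":-0.0004,"ty":0,"tz":0,"spin":-7,"hand":0.022},{"tx":-0.0004,"ty":0,"tz":0,"spin":-7,"hand":0.022},{"tx":-0.0004,"ty":0,"tz":0,"spin":-7,"hand":0.022},{"tx":-0.0004,"ty":0,"tz":0,"spin":-7,"hand":0.022},{"tx":-0.0004,"ty":0,"tz":0,"spin":-7,"hand":0.022},{"tx":-0.0004,"ty":0,"tz":0,"spin":-7,"hand":0.022}]'
python3 - <<'E'
from h import *
go([.5482,.2728,.046])
E
```

```text
time: 10.68
position: [0.5496, 0.2723, 0.0373]
tcp_rot: [0.555, 1.497, -0.553]
wrist_force: [3.9, -2.0, 1.7]
grip_width: 0.309
tool shift mm [-8.7 -0.5 -1.4] pos [0.5496 0.2723 0.0373] jaw yaw deg 49.39 xaxis [ 2.4e-03  2.0e-04 -1.0e+00] q6 -0.477 F [ 3.9 -2.   1.7] t 10.6833 w 0.309
```

```bash
python3 -m pendant '[{"tx":-0.0004,"ty":0,"tz":0,"spin":-7,"hand":0.022},{"tx":-0.0004,"ty":0,"tz":0,"spin":-7,"hand":0.022},{"tx":-0.0004,"ty":0,"tz":0,"spin":-7,"hand":0.022},{"tx":-0.0004,"ty":0,"tz":0,"spin":-7,"hand":0.022},{"tx":-0.0004,"ty":0,"tz":0,"spin":-7,"hand":0.022},{"tx":-0.0004,"ty":0,"tz":0,"spin":-7,"hand":0.022},{"tx":-0.0004,"ty":0,"tz":0,"spin":-7,"hand":0.022},{"tx":-0.0004,"ty":0,"tz":0,"spin":-7,"hand":0.022},{"tx":-0.0004,"ty":0,"tz":0,"spin":-7,"hand":0.022},{"tx":-0.0004,"ty":0,"tz":0,"spin":-7,"hand":0.022}]'
python3 -m pendant '[{"tx":-0.0004,"ty":0,"tz":0,"spin":-7,"hand":0.022},{"tx":-0.0004,"ty":0,"tz":0,"spin":-7,"hand":0.022},{"tx":-0.0004,"ty":0,"tz":0,"spin":-7,"hand":0.022},{"tx":-0.0004,"ty":0,"tz":0,"spin":-7,"hand":0.022},{"tx":-0.0004,"ty":0,"tz":0,"spin":-7,"hand":0.022},{"tx":-0.0004,"ty":0,"tz":0,"spin":-7,"hand":0.022},{"tx":-0.0004,"ty":0,"tz":0,"spin":-7,"hand":0.022},{"tx":-0.0004,"ty":0,"tz":0,"spin":-7,"hand":0.022},{"tx":0,"ty":0,"tz":0,"spin":0,"hand":0.022}]'
python3 - <<'E'
from h import *
go([.5482,.2728,.046])
p=vision.read_camera("wrist");cv2.imwrite("pics/w9.png",p["image"][:,:,::-1])
E
```

```text
time: 11.52
position: [0.5493, 0.2727, 0.0412]
tcp_rot: [-0.402, 1.531, 0.402]
wrist_force: [1.7, 0.8, 1.2]
grip_width: 0.311
time: 12.27
position: [0.5489, 0.2727, 0.0444]
tcp_rot: [-1.15, 1.245, 1.149]
wrist_force: [-0.1, 0.1, 3.7]
grip_width: 0.309
tool shift mm [-1.6  0.7  0.1] pos [0.5489 0.2727 0.0444] jaw yaw deg 175.37 xaxis [ 1.2e-03  6.0e-04 -1.0e+00] q6 -2.676 F [-0.1  0.1  3.7] t 12.2667 w 0.309
```

View pics/w9.png

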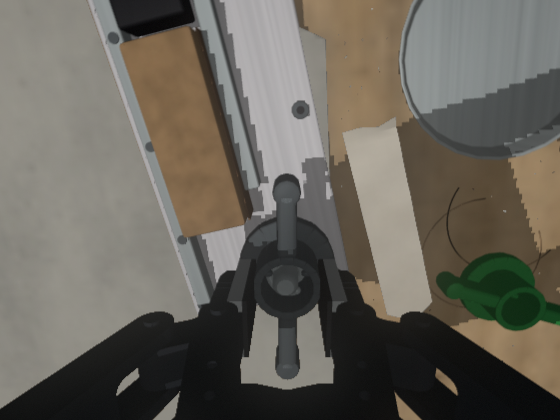

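```bash
python3 -m pendant '[{"tx":0,"ty":0,"tz":0,"spin":0,"hand":0.05},{"tx":0,"ty":0,"tz":0,"spin":0,"hand":0.05},{"tx":0,"ty":0,"tz":0,"spin":0,"hand":0.05},{"tx":-0.013,"ty":0,"tz":0,"spin":0,"hand":0.05},{"tx":-0.013,"ty":0,"tz":0,"spin":0,"hand":0.05},{"tx":-0.004,"ty":0,"tz":0,"spin":5,"hand":0.05},{"tx":0,"ty":0,"tz":0,"spin":7,"hand":0.05},{"tx":0,"ty":0,"tz":0,"spin":7,"hand":0.05},{"tx":0,"ty":0,"tz":0,"spin":7,"hand":0.05},{"tx":0,"ty":0,"tz":0,"spin":7,"hand":0.05},{"tx":0,"ty":0,"tz":0,"spin":7,"hand":0.05},{"tx":0,"ty":0,"tz":0,"spin":7,"hand":0.05},{"tx":0,"ty":0,"tz":0,"spin":7,"hand":0.05},{"tx":0,"ty":0,"tz":0,"spin":7,"hand":0.05},{"tx":0,"ty":0,"tz":0,"spin":7,"hand":0.05},{"tx":0,"ty":0,"tz":0,"spin":7,"hand":0.05}]'
python3 -m pendant '[{"tx":0,"ty":0,"tz":0,"spin":7,"hand":0.05},{"tx":0,"ty":0,"tz":0,"spin":7,"hand":0.05},{"tx":0,"ty":0,"tz":0,"spin":7,"hand":0.05},{"tx":0,"ty":0,"tz":0,"spin":7,"hand":0.05},{"tx":0,"ty":0,"tz":0,"spin":7,"hand":0.05},{"tx":0,"ty":0,"tz":0,"spin":7,"hand":0.05},{"tx":0,"ty":0,"tz":0,"spin":7,"hand":0.05},{"tx":0,"ty":0,"tz":0,"spin":7,"hand":0.05},{"tx":0,"ty":0,"tz":0,"spin":7,"hand":0.05},{"tx":0,"ty":0,"tz":0,"spin":7,"hand":0.05},{"tx":0,"ty":0,"tz":0,"spin":7,"hand":0.05},{"tx":0,"ty":0,"tz":0,"spin":7,"hand":0.05},{"tx":0,"ty":0,"tz":0,"spin":7,"hand":0.05},{"tx":0,"ty":0,"tz":0,"spin":7,"hand":0.05},{"tx":0,"ty":0,"tz":0,"spin":7,"hand":0.05},{"tx":0,"ty":0,"tz":0,"spin":0,"hand":0.05},{"tx":0,"ty":0,"tz":0,"spin":0,"hand":0.05}]'
python3 - <<'E'
from h import *
go([.5489,.2727,.0444])
p=vision.read_camera("wrist");cv2.imwrite("pics/w10.png",p["image"][:,:,::-1])
E
```

```text
time: 13.65
position: [0.5489, 0.2726, 0.0755]
tcp_rot: [-0.132, 1.565, 0.133]
wrist_force: [0.2, 0.1, 0.4]
grip_width: 0.585
time: 15.07
position: [0.5488, 0.2725, 0.0751]
tcp_rot: [1.271, 1.168, -1.269]
wrist_force: [-0.2, 0.5, -0.2]
grip_width: 0.583
tool shift mm [30.7  0.  -0.1] pos [0.5488 0.2725 0.0751] jaw yaw deg -4.75 xaxis [ 1.2e-03  5.0e-04 -1.0e+00] q6 0.468 F [-0.2  0.5 -0.2] t 15.0667 w 0.583
```

View pics/w10.png

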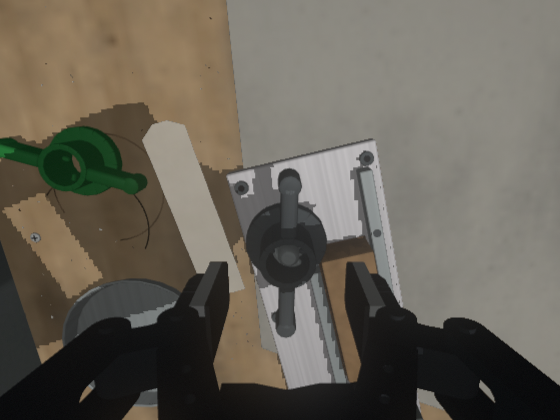

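```bash
python3 -m pendant '[{"tx":0.016,"ty":0,"tz":0,"spin":0,"hand":0.05},{"tx":0.012,"ty":0,"tz":0,"spin":0,"hand":0.05},{"tx":0.004,"ty":0,"tz":0,"spin":0,"hand":0.045},{"tx":0,"ty":0,"tz":0,"spin":0,"hand":0.035},{"tx":0,"ty":0,"tz":0,"spin":0,"hand":0.022},{"tx":0,"ty":0,"tz":0,"spin":0,"hand":0.02},{"tx":0,"ty":0,"tz":0,"spin":0,"hand":0.02}]' 35
python3 -m pendant '[{"tx":-0.0004,"ty":0,"tz":0,"spin":-7,"hand":0.02},{"tx":-0.0004,"ty":0,"tz":0,"spin":-7,"hand":0.02},{"tx":-0.0004,"ty":0,"tz":0,"spin":-7,"hand":0.02},{"tx":-0.0004,"ty":0,"tz":0,"spin":-7,"hand":0.02},{"tx":-0.0004,"ty":0,"tz":0,"spin":-7,"hand":0.02},{"tx":-0.0004,"ty":0,"tz":0,"spin":-7,"hand":0.02},{"tx":-0.0004,"ty":0,"tz":0,"spin":-7,"hand":0.02},{"tx":-0.0004,"ty":0,"tz":0,"spin":-7,"hand":0.02}]'
python3 -m pendant '[{"tx":-0.0004,"ty":0,"tz":0,"spin":-7,"hand":0.02},{"tx":-0.0004,"ty":0,"tz":0,"spin":-7,"hand":0.02},{"tx":-0.0004,"ty":0,"tz":0,"spin":-7,"hand":0.02},{"tx":-0.0004,"ty":0,"tz":0,"spin":-7,"hand":0.02},{"tx":-0.0004,"ty":0,"tz":0,"spin":-7,"hand":0.02},{"tx":-0.0004,"ty":0,"tz":0,"spin":-7,"hand":0.02},{"tx":-0.0004,"ty":0,"tz":0,"spin":-7,"hand":0.02},{"tx":-0.0004,"ty":0,"tz":0,"spin":-7,"hand":0.02},{"tx":-0.0004,"ty":0,"tz":0,"spin":-7,"hand":0.02},{"tx":-0.0004,"ty":0,"tz":0,"spin":-7,"hand":0.02}]'
python3 - <<'E'
from h import *
go([.5489,.2727,.0444])
p=vision.read_camera("wrist");cv2.imwrite("pics/w11.png",p["image"][:,:,::-1])
E
```

```text
time: 15.7
position: [0.5487, 0.2725, 0.0423]
tcp_rot: [1.273, 1.167, -1.272]
wrist_force: [0.2, -1.0, -0.9]
grip_width: 0.313
time: 16.37
position: [0.5485, 0.2724, 0.0455]
tcp_rot: [0.527, 1.506, -0.527]
wrist_force: [0.4, 0.1, 0.1]
grip_width: 0.313
time: 17.2
position: [0.5488, 0.2724, 0.0496]
tcp_rot: [-0.43, 1.527, 0.429]
wrist_force: [0.9, -0.9, 0.2]
grip_width: 0.311
tool shift mm [5.2 0.2 0.3] pos [0.5488 0.2724 0.0496] jaw yaw deg 121.41 xaxis [ 8.e-04  1.e-04 -1.e+00] q6 -1.734 F [ 0.9 -0.9  0.2] t 17.2 w 0.311
```

View pics/w11.png

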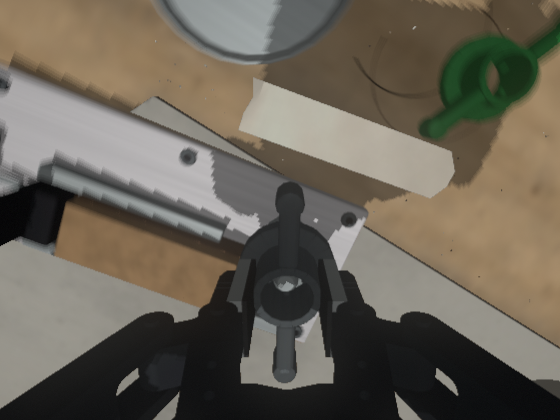

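```bash
python3 -m pendant '[{"tx":-0.003,"ty":0,"tz":0,"spin":0,"hand":0.02},{"tx":-0.004,"ty":0,"tz":0,"spin":0,"hand":0.02},{"tx":-0.004,"ty":0,"tz":0,"spin":0,"hand":0.02}]' 45
python3 -m pendant '[{"tx":-0.01,"ty":0,"tz":0,"spin":0,"hand":0.02},{"tx":-0.02,"ty":0,"tz":0,"spin":0,"hand":0.02},{"tx":-0.02,"ty":0,"tz":0,"spin":0,"hand":0.02},{"tx":-0.015,"ty":0,"tz":0,"spin":0,"hand":0.02},{"tx":0,"ty":0,"tz":0,"spin":0,"hand":0.02}]'
python3 - <<'E'
from h import *
np.set_printoptions(precision=4,suppress=True)
p=vision.read_camera("wrist");cv2.imwrite("pics/w12.png",p["image"][:,:,::-1])
sc=vision.read_camera("scene");sd=vision.read_camera("side")
cv2.imwrite("pics/s12.png",np.hstack([cv2.resize(i["image"][a:a+150,b:b+140,::-1],None,fx=2.8,fy=2.8,interpolation=cv2.INTER_CUBIC) for i,a,b in((sc,190,210),(sd,110,260))]))
b=[]
for q in (p,sc,sd):
    for d in models.look_for(q,"dish_floor")[:2]: print(q["shot"],round(d["conf"],2),(np.array(d["bbox"])*[560,420,560,420]).round(1))
go([.43,.183,.12])
E
```

```text
time: 17.5
position: [0.5484, 0.2724, 0.0606]
tcp_rot: [-0.422, 1.529, 0.422]
wrist_force: [1.0, -0.1, -0.9]
grip_width: 0.309
time: 17.92
position: [0.5501, 0.2731, 0.1291]
tcp_rot: [-0.423, 1.523, 0.424]
wrist_force: [0.7, -0.7, -0.5]
grip_width: 0.309
26 0.88 [184.3   1.2 342.1  71.9]
27 0.73 [210.6 287.  272.  330.2]
28 0.74 [292.6 148.4 339.2 169.2]
28 0.7 [341.  175.4 394.1 208.6]
tool shift mm [   4.2  -15.6 -147. ] pos [0.5479 0.2722 0.124 ] jaw yaw deg 121.04 xaxis [-0.0017 -0.0007 -1.    ] q6 -1.727 F [ 0.1  0.2 -0.7] t 18.2167 w 0.304
```

View pics/w12.png

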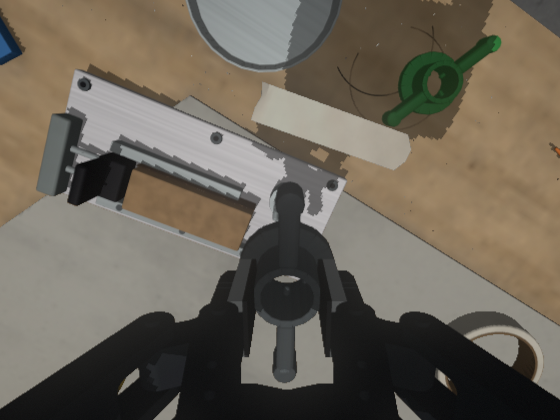

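View pics/s12.png

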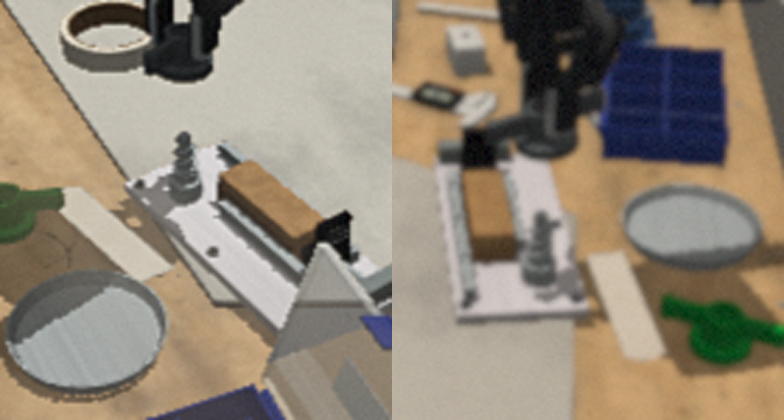

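```bash
python3 -m pendant '[{"tx":0,"ty":-0.001,"tz":-0.01,"spin":0,"hand":0.02},{"tx":0,"ty":-0.002,"tz":-0.02,"spin":0,"hand":0.02},{"tx":0,"ty":-0.002,"tz":-0.02,"spin":0,"hand":0.02},{"tx":0,"ty":-0.002,"tz":-0.02,"spin":0,"hand":0.02},{"tx":0,"ty":-0.002,"tz":-0.02,"spin":0,"hand":0.02},{"tx":0,"ty":-0.002,"tz":-0.02,"spin":0,"hand":0.02},{"tx":0,"ty":-0.002,"tz":-0.02,"spin":0,"hand":0.02},{"tx":0.01,"ty":-0.002,"tz":-0.012,"spin":0,"hand":0.02},{"tx":0.02,"ty":0,"tz":-0.006,"spin":0,"hand":0.02},{"tx":0.02,"ty":0,"tz":0,"spin":0,"hand":0.02},{"tx":0,"ty":0,"tz":0,"spin":0,"hand":0.02}]'
python3 - <<'E'
from h import *
p=vision.read_camera("wrist");cv2.imwrite("pics/w13.png",p["image"][:,:,::-1])
sc=vision.read_camera("scene");sd=vision.read_camera("side")
cv2.imwrite("pics/s13.png",np.hstack([cv2.resize(i["image"][a:a+150,b:b+140,::-1],None,fx=2.8,fy=2.8,interpolation=cv2.INTER_CUBIC) for i,a,b in((sc,220,180),(sd,110,300))]))
go([.429,.183,.0])
E
```

```text
time: 19.13
position: [0.4272, 0.1824, 0.0721]
tcp_rot: [-0.425, 1.534, 0.424]
wrist_force: [-0.9, -0.9, -1.8]
grip_width: 0.303
tool shift mm [75.5  0.1 -0.8] pos [0.4298 0.1834 0.0755] jaw yaw deg 121.05 xaxis [ 0.  0. -1.] q6 -1.809 F [-0.6 -0.4 -1.5] t 19.2833 w 0.302
```

View pics/w13.png

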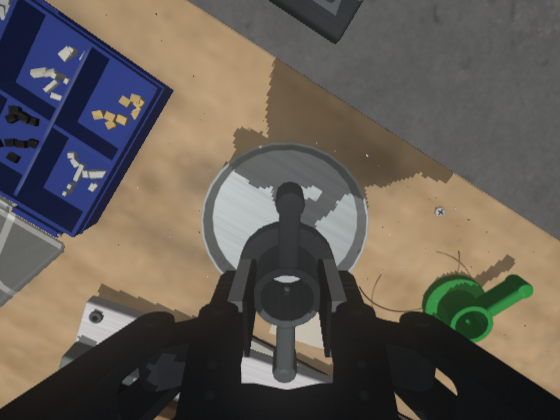

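View pics/s13.png

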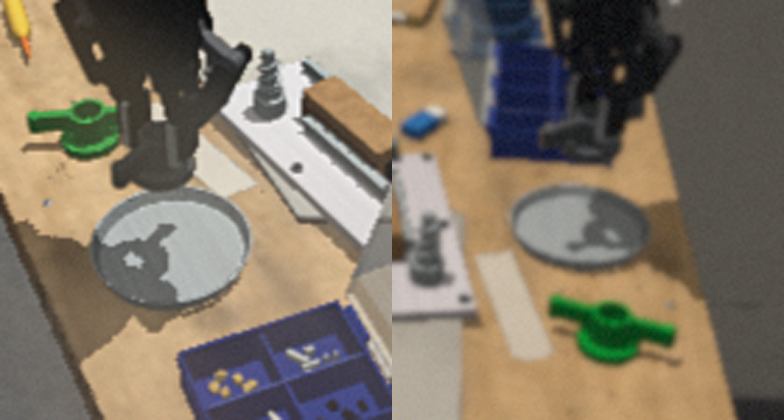

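```bash
python3 - <<'E'
from h import *
p=vision.read_camera("wrist")
print(ray(p,(285,221),.013),ray(p,(203,215),.013),ray(p,(367,215),.013),ray(p,(285,143),.013))
E
python3 -m pendant '[{"tx":0.015,"ty":0,"tz":0,"spin":0,"hand":0.02},{"tx":0.02,"ty":0,"tz":0,"spin":0,"hand":0.02},{"tx":0.02,"ty":0,"tz":0,"spin":0,"hand":0.02},{"tx":0.008,"ty":0,"tz":0,"spin":0,"hand":0.02},{"tx":0.004,"ty":0,"tz":0,"spin":0,"hand":0.02},{"tx":0,"ty":0,"tz":0,"spin":0,"hand":0.02}]'
python3 -m pendant '[{"tx":0.002,"ty":0,"tz":0,"spin":0,"hand":0.02},{"tx":0.002,"ty":0,"tz":0,"spin":0,"hand":0.02},{"tx":0,"ty":0,"tz":0,"spin":0,"hand":0.02}]'
```

```text
[0.43134266 0.18278009 0.013     ] [0.45567285 0.13448403 0.013     ] [0.39989053 0.22678965 0.013     ] [0.38769842 0.15648063 0.013     ]
time: 19.83
position: [0.4296, 0.1833, 0.0082]
tcp_rot: [-0.425, 1.529, 0.425]
wrist_force: [-0.2, -0.2, -2.1]
grip_width: 0.309
time: 20.08
position: [0.4297, 0.1833, 0.0045]
tcp_rot: [-0.425, 1.528, 0.425]
wrist_force: [0.3, 0.7, -0.5]
grip_width: 0.311
```

```bash
python3 -m pendant '[{"tx":0.0015,"ty":0,"tz":0,"spin":0,"hand":0.02},{"tx":0.0015,"ty":0,"tz":0,"spin":0,"hand":0.02},{"tx":0,"ty":0,"tz":0,"spin":0,"hand":0.02}]'
python3 - <<'E'
from h import *
sc=vision.read_camera("scene");sd=vision.read_camera("side")
cv2.imwrite("pics/s14.png",np.hstack([cv2.resize(i["image"][a:a+110,b:b+100,::-1],None,fx=4,fy=4,interpolation=cv2.INTER_CUBIC) for i,a,b in((sc,230,190),(sd,120,310))]))
E
```

```text
time: 20.33
position: [0.4293, 0.1832, 0.001]
tcp_rot: [-0.425, 1.529, 0.425]
wrist_force: [-0.3, -0.0, -0.9]
grip_width: 0.31
```

View pics/s14.png

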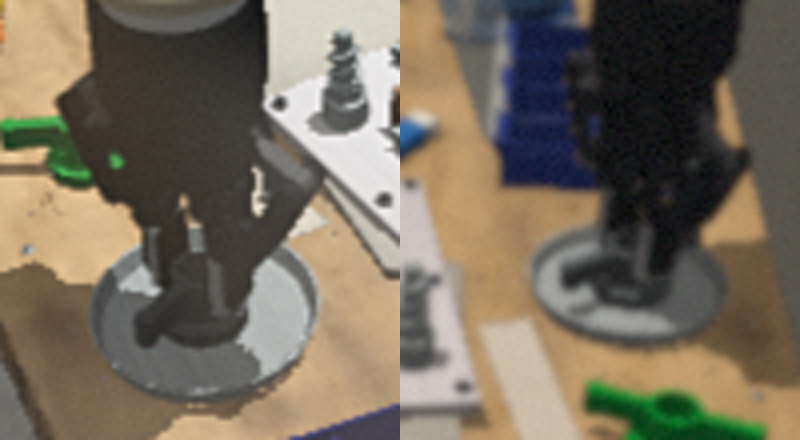

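Nearly down; continue in 1 mm steps to contact.

```bash
python3 -m pendant '[{"tx":0.001,"ty":0,"tz":0,"spin":0,"hand":0.02},{"tx":0.001,"ty":0,"tz":0,"spin":0,"hand":0.02},{"tx":0,"ty":0,"tz":0,"spin":0,"hand":0.02}]'
python3 -m pendant '[{"tx":0.001,"ty":0,"tz":0,"spin":0,"hand":0.02},{"tx":0,"ty":0,"tz":0,"spin":0,"hand":0.02}]'
```

```text
time: 20.68
position: [0.4292, 0.1831, -0.0008]
tcp_rot: [-0.425, 1.529, 0.425]
wrist_force: [-2.5, -1.1, 7.8]
grip_width: 0.308
time: 20.85
position: [0.4288, 0.1828, -0.0014]
tcp_rot: [-0.425, 1.53, 0.425]
wrist_force: [-6.8, -4.5, 18.4]
grip_width: 0.314
```

```bash
python3 -m pendant '[{"tx":-0.001,"ty":0,"tz":0,"spin":0,"hand":0.02},{"tx":0,"ty":0,"tz":0,"spin":0,"hand":0.035},{"tx":0,"ty":0,"tz":0,"spin":0,"hand":0.05},{"tx":0,"ty":0,"tz":0,"spin":0,"hand":0.05},{"tx":0,"ty":0,"tz":0,"spin":0,"hand":0.05},{"tx":-0.01,"ty":0,"tz":0,"spin":0,"hand":0.05},{"tx":-0.02,"ty":0,"tz":0,"spin":0,"hand":0.05},{"tx":-0.03,"ty":0,"tz":0,"spin":0,"hand":0.05},{"tx":-0.03,"ty":0,"tz":0,"spin":0,"hand":0.05},{"tx":-0.03,"ty":0,"tz":0,"spin":0,"hand":0.05},{"tx":0,"ty":0,"tz":0,"spin":0,"hand":0.0}]' 25
python3 - <<'E'
from h import *
p=vision.read_camera("wrist");cv2.imwrite("pics/w15.png",p["image"][:,:,::-1])
sc=vision.read_camera("scene");sd=vision.read_camera("side")
cv2.imwrite("pics/s15.png",np.hstack([cv2.resize(i["image"][a:a+110,b:b+100,::-1],None,fx=4,fy=4,interpolation=cv2.INTER_CUBIC) for i,a,b in((sc,230,190),(sd,120,310))]))
go(J(POSE,[12,-107.5-30,100])[0])
for m in [(12,-80,61),(12,-107,28)]: print(J(POSE,m))
E
```

```text
time: 21.77
position: [0.4318, 0.1841, 0.1245]
tcp_rot: [-0.424, 1.521, 0.425]
wrist_force: [0.7, -0.6, 1.2]
grip_width: 0.456
tool shift mm [  12.1 -184.5   97.2] pos [0.4291 0.1831 0.1191] jaw yaw deg 121.05 xaxis [ 1.e-04  1.e-04 -1.e+00] q6 -1.809 F [-0.1  0.   0.6] t 21.9167 w 0.2
[[0.59901978 0.13206067 0.068     ]]
[[0.6030199  0.10535863 0.035     ]]
```

View pics/w15.png

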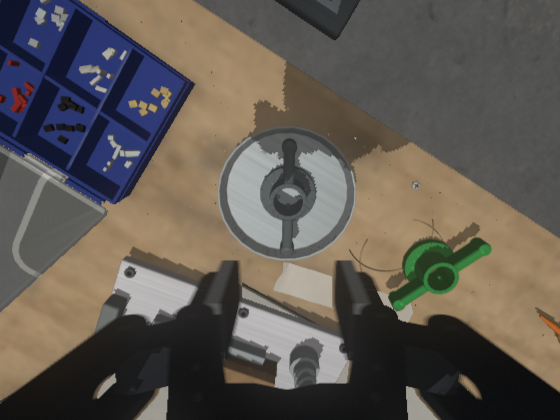

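View pics/s15.png

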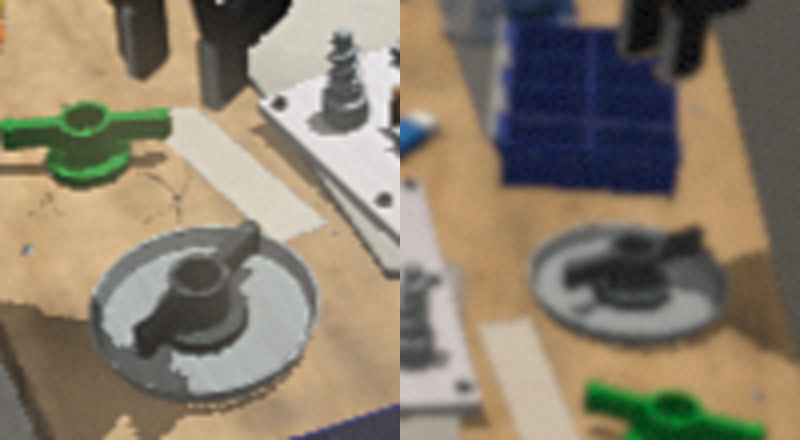

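```bash
python3 -m pendant '[{"tx":-0.01,"ty":0,"tz":0,"spin":7,"hand":0},{"tx":-0.01,"ty":0,"tz":0,"spin":7,"hand":0},{"tx":-0.01,"ty":0,"tz":0,"spin":7,"hand":0},{"tx":-0.01,"ty":0,"tz":0,"spin":7,"hand":0},{"tx":-0.01,"ty":0,"tz":0,"spin":7,"hand":0},{"tx":0,"ty":0,"tz":0,"spin":7,"hand":0},{"tx":0,"ty":0,"tz":0,"spin":7,"hand":0},{"tx":0,"ty":0,"tz":0,"spin":7,"hand":0},{"tx":0,"ty":0,"tz":0,"spin":7,"hand":0},{"tx":0,"ty":0,"tz":0,"spin":7,"hand":0},{"tx":0,"ty":0,"tz":0,"spin":7,"hand":0},{"tx":0,"ty":0,"tz":0,"spin":7,"hand":0},{"tx":0,"ty":0,"tz":0,"spin":7,"hand":0},{"tx":0,"ty":0,"tz":0,"spin":7,"hand":0},{"tx":0,"ty":0,"tz":0,"spin":7,"hand":0},{"tx":0,"ty":0,"tz":0,"spin":7,"hand":0},{"tx":0,"ty":0,"tz":0,"spin":0,"hand":0}]'
python3 - <<'E'
from h import *
p=vision.read_camera("wrist");cv2.imwrite("pics/w16.png",p["image"][:,:,::-1])
sc=vision.read_camera("scene");sd=vision.read_camera("side")
cv2.imwrite("pics/s16.png",np.hstack([cv2.resize(i["image"][a:a+130,b:b+130,::-1],None,fx=3,fy=3,interpolation=cv2.INTER_CUBIC) for i,a,b in((sc,240,270),(sd,100,240))]))
go(J(POSE,[12,-130,0])[0])
E
```

```text
time: 23.33
position: [0.4287, 0.183, 0.1678]
tcp_rot: [1.095, 1.279, -1.098]
wrist_force: [0.2, -0.6, -1.2]
grip_width: -0.002
tool shift mm [161.2 159.1 127.8] pos [0.429  0.1831 0.1684] jaw yaw deg 9.29 xaxis [-1.4e-03 -4.0e-04 -1.0e+00] q6 0.141 F [-0.1  0.5 -0.2] t 23.4833 w 0.003
```

View pics/w16.png

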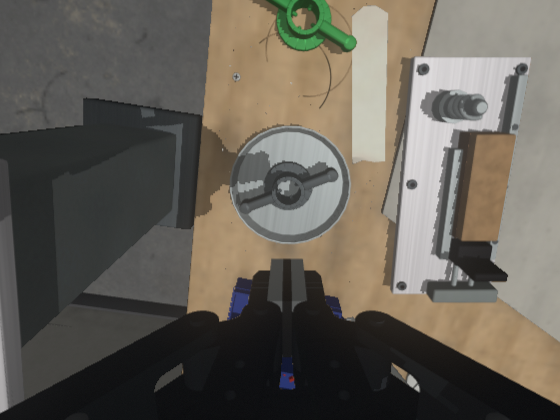

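View pics/s16.png

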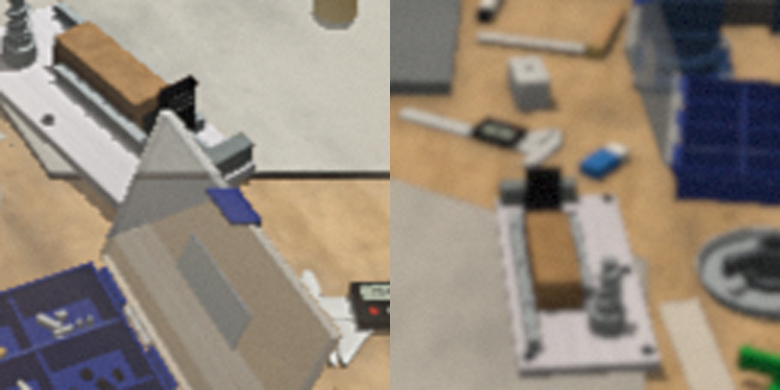

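Run:
```python
from h import *
np.set_printoptions(precision=4,suppress=True)
w=vision.read_camera("wrist");sc=vision.read_camera("scene");sd=vision.read_camera("side")
print(tri([sc,sd],[(325,277.3),(322,108)]),[tri([sc,sd],[(325,277.3),(322,r)]) for r in (112,116)])
cv2.imwrite("pics/s17.png",cv2.resize(sd["image"][60:180,270:400,::-1],None,fx=5,fy=5,interpolation=cv2.INTER_CUBIC))
# tab top estimates. wrist: tab top edge back (453,258)-(507,278)?
cv2.imwrite("pics/w17.png",cv2.resize(w["image"][210:310,380:540,::-1],None,fx=5,fy=5,interpolation=cv2.INTER_CUBIC))
```

```text
[0.5346 0.0574 0.142 ] [array([0.5361, 0.0628, 0.1358]), array([0.5376, 0.0683, 0.1296])]
```

View pics/s17.png

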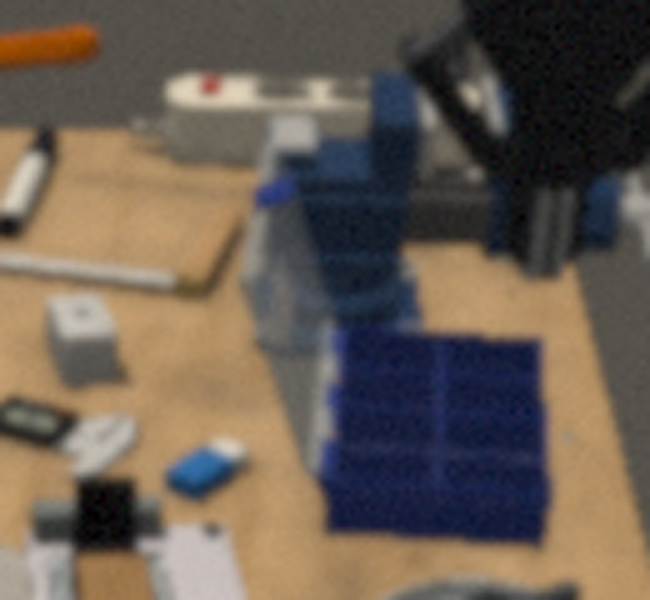

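View pics/w17.png

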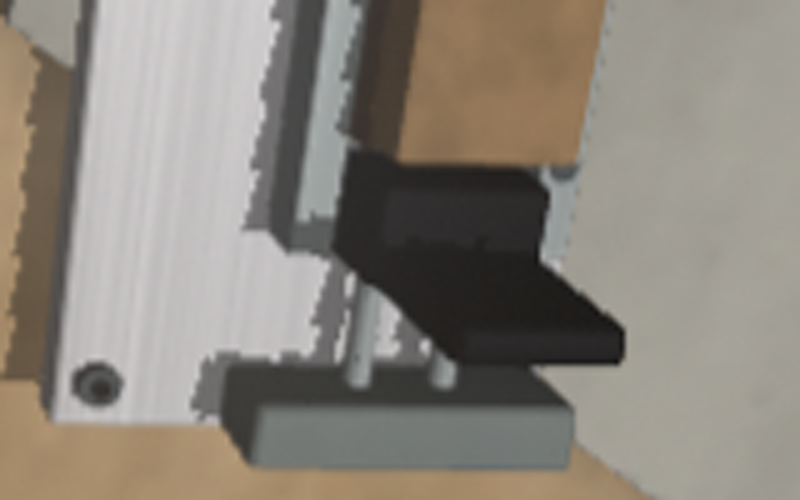

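Run:
```python
from h import *
np.set_printoptions(precision=4,suppress=True)
w=vision.read_camera("wrist");sc=vision.read_camera("scene");sd=vision.read_camera("side")
s,R=st();Rc=np.array(w["R"])@R; tc=np.array(w["t"])+np.array(w["R"])@s["position"]
def cam(P,yaw):
    c,si=np.cos(np.radians(yaw)),np.sin(np.radians(yaw))
    T=np.c_[[0,0,-1],[c,si,0],np.cross([0,0,-1],[c,si,0])]
    Rw=Rc@T.T; return dict(K=w["K"],R=Rw,t=tc-Rw@np.array(P))
c15=cam([.4291,.1831,.1191],121.05);c2=cam([.552,.2682,.2104],72.9)
print("check dish",ray(c15,(287,192),.013))
A=tri([sc,c15],[(325,277.3),(107,212)]);print(A,proj(sc,A),proj(c15,A),proj(sd,A))
A=tri([sc,c2],[(325,277.3),(80,196)]);print(A,proj(sc,A),proj(c2,A),proj(sd,A))
A=tri([c15,c2],[(107,212),(80,196)]);print(A,proj(sc,A),proj(c15,A),proj(sd,A))
# tab in current wrist: top back edge corners crop (465,362),(622,362); use z of top .068, bottom of back face edge
g=lambda x,y:(x/5+380,y/5+210)
for q in [(460,360),(622,360)]:
    X=ray(w,g(*q),.066);d=X[:2]-POSE[:2];c,si=np.cos(POSE[2]),np.sin(POSE[2]);print("tab",X,"jig",(c*d[0]+si*d[1])*1e3,(-si*d[0]+c*d[1])*1e3)
for q in [(260,405),(572,408)]:
    X=ray(w,g(*q),.035);d=X[:2]-POSE[:2];print("housing",X,"jig",(c*d[0]+si*d[1])*1e3,(-si*d[0]+c*d[1])*1e3)
```

```text
check dish [0.4235 0.1794 0.013 ]
[0.5123 0.0828 0.0977] [[304.9271 291.9639]] [[ 59.4199 272.3245]] [[331.2899 131.4043]]
[0.5291 0.0988 0.0996] [[308.8947 282.2265]] [[ 78.6962 231.6427]] [[323.9335 133.6678]]
[0.5061 0.0683 0.0251] [[304.996  329.0087]] [[102.6642 212.9377]] [[331.8081 156.1242]]
tab [0.59   0.1401 0.066 ] jig 4.2430140882326555 -70.66954763527679
tab [0.6162 0.1444 0.066 ] jig 30.811752765931804 -70.30721278890054
housing [0.5764 0.1119 0.035 ] jig -13.309315765626664 -96.57890244249583
housing [0.6335 0.1206 0.035 ] jig 44.38798990507295 -96.41116161966686
```

```bash
python3 - <<'E'
from h import *
np.set_printoptions(precision=4,suppress=True)
w=vision.read_camera("wrist");sc=vision.read_camera("scene");sd=vision.read_camera("side")
s,R=st();Rc=np.array(w["R"])@R; tc=np.array(w["t"])+np.array(w["R"])@s["position"]
def cam(P,yaw):
    c,si=np.cos(np.radians(yaw)),np.sin(np.radians(yaw))
    T=np.c_[[0,0,-1],[c,si,0],np.cross([0,0,-1],[c,si,0])]
    Rw=Rc@T.T; return dict(K=w["K"],R=Rw,t=tc-Rw@np.array(P))
c15=cam([.4291,.1831,.1191],121.05);c2=cam([.552,.2682,.2104],72.9)
A=tri([sc,c2],[(325,277.3),(38,268)]);print(A,proj(sc,A),proj(c2,A),proj(sd,A),proj(c15,A))
for r in (104,108,112,129):
    A=tri([sc,sd],[(325,277.3),(322,r)]);print(A,proj(sc,A),proj(sd,A),proj(c2,A))
E
python3 - <<'E'
import cv2
a=cv2.imread("pics/w2.png")[170:340,0:140]
cv2.imwrite("pics/w2l.png",cv2.resize(a,None,fx=4,fy=3.5))
E
```

```text
[0.5432 0.0731 0.1248] [[324.52   277.5433]] [[ 38.0011 269.1807]] [[318.219  118.1459]] [[-12.668  334.4977]]
[0.533  0.0519 0.1483] [[326.83   276.3623]] [[323.2662 104.6746]] [[-18.826  279.5395]]
[0.5346 0.0574 0.142 ] [[325.6321 276.9795]] [[322.4421 108.2348]] [[ -3.7511 275.246 ]]
[0.5361 0.0628 0.1358] [[324.458 277.572]] [[321.6168 111.7972]] [[ 10.6456 271.1505]]
[0.5426 0.0863 0.1095] [[319.7193 279.8346]] [[318.0978 126.9586]] [[ 65.2509 255.6644]]
```

View pics/w2l.png

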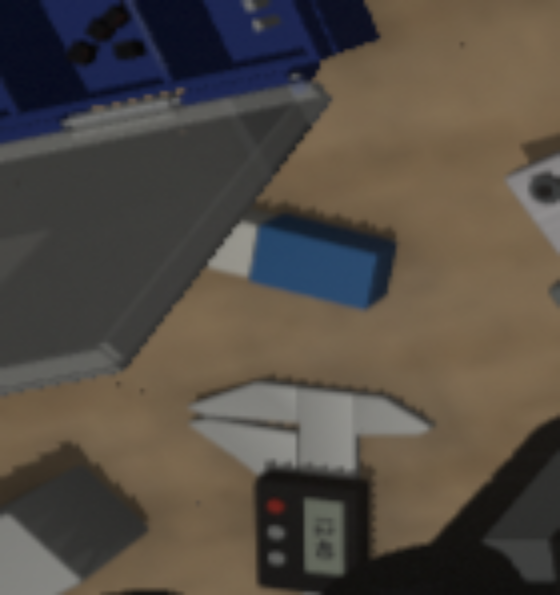

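```bash
python3 -m pendant '[{"tx":0,"ty":0.018,"tz":0.0106,"spin":0.8,"hand":0},{"tx":0,"ty":0.018,"tz":0.0106,"spin":0,"hand":0},{"tx":0,"ty":0.018,"tz":0.0106,"spin":0,"hand":0},{"tx":0,"ty":0.018,"tz":0.0106,"spin":0,"hand":0},{"tx":0,"ty":0.018,"tz":0.0106,"spin":0,"hand":0},{"tx":0,"ty":0.018,"tz":0.0106,"spin":0,"hand":0},{"tx":0.015,"ty":0.018,"tz":0.0106,"spin":0,"hand":0},{"tx":0.02,"ty":0.018,"tz":0.0106,"spin":0,"hand":0},{"tx":0.02,"ty":0.018,"tz":0.0106,"spin":0,"hand":0},{"tx":0,"ty":0,"tz":0,"spin":0,"hand":0},{"tx":0,"ty":0,"tz":0,"spin":0,"hand":0}]'
sed -i 's/^POSE.*/POSE=[0.5772,0.2100,0.1487]/' h.py
python3 - <<'E'
from h import *
p=vision.read_camera("wrist");cv2.imwrite("pics/w18.png",p["image"][:,:,::-1])
sc=vision.read_camera("scene");sd=vision.read_camera("side")
cv2.imwrite("pics/s18.png",np.hstack([cv2.resize(i["image"][a:a+130,b:b+130,::-1],None,fx=3,fy=3,interpolation=cv2.INTER_CUBIC) for i,a,b in((sc,200,270),(sd,90,230))]))
go(J(POSE,[13,-95,30])[0])
E
```

```text
time: 24.85
position: [0.6032, 0.1119, 0.1128]
tcp_rot: [1.102, 1.275, -1.105]
wrist_force: [-0.6, -0.5, -0.1]
grip_width: 0.001
tool shift mm [78.1  1.5 -5. ] pos [0.6033 0.1128 0.1151] jaw yaw deg 8.28 xaxis [ 1.e-03  2.e-04 -1.e+00] q6 -0.036 F [ 0.8 -0.3  0.3] t 25.0 w 0.004
```

View pics/w18.png

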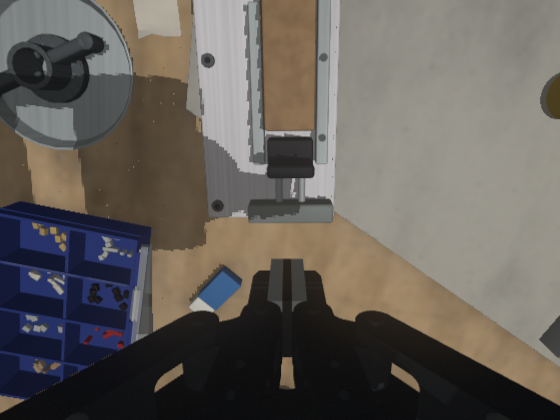

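View pics/s18.png

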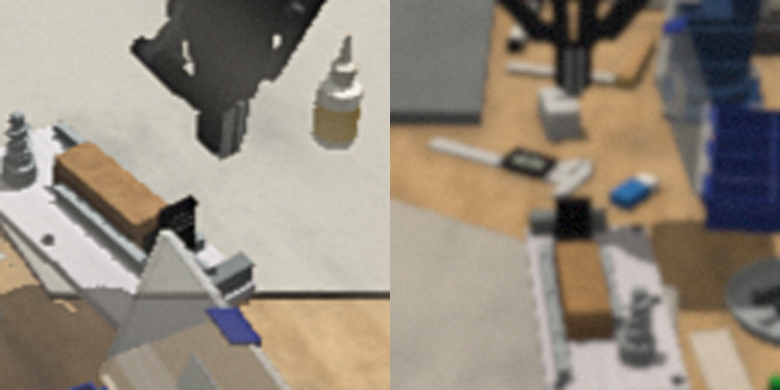

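Run:
```python
from h import *
p=vision.read_camera("wrist");s,R=st();P=s["position"]
for dx in(0,-.01,-.02,-.03): print(dx,proj(p,P+R@[dx,0,-.011])[0].round(1),proj(p,P+R@[dx,.0,-.0])[0].round(1))
for u in [(267,177),(314,177)]:
    X=ray(p,u,.068);d=X[:2]-POSE[:2];c,si=np.cos(POSE[2]),np.sin(POSE[2]);print("tab",X,"jig",(c*d[0]+si*d[1])*1e3,(-si*d[0]+c*d[1])*1e3)
X=P;d=X[:2]-POSE[:2];print("tcp jig",(c*d[0]+si*d[1])*1e3,(-si*d[0]+c*d[1])*1e3)
```

```text
0 [287.5 235.7] [287.5 256.6]
-0.01 [287.6 243.5] [287.5 265.4]
-0.02 [287.6 252.2] [287.6 275.3]
-0.03 [287.7 262. ] [287.6 286.4]
tab [0.5871017  0.14104951 0.068     ] jig -0.4227592047200083 -69.6565464665819
tab [0.61472174 0.14511314 0.068     ] jig 27.49451243958947 -69.72974230382864
tcp jig 11.55051702889328 -99.99838183974883
```

```bash
python3 -m pendant '[{"tx":0.015,"ty":0.002,"tz":-0.005,"spin":0,"hand":0},{"tx":0.02,"ty":0,"tz":0,"spin":0,"hand":0},{"tx":0.02,"ty":0,"tz":0,"spin":0,"hand":0},{"tx":0.02,"ty":0,"tz":0,"spin":0,"hand":0},{"tx":0.008,"ty":0,"tz":0,"spin":0,"hand":0},{"tx":0,"ty":0,"tz":0,"spin":0,"hand":0},{"tx":0,"ty":0,"tz":0,"spin":0,"hand":0}]'
python3 - <<'E'
from h import *
p=vision.read_camera("wrist");cv2.imwrite("pics/w19.png",p["image"][:,:,::-1])
sc=vision.read_camera("scene");sd=vision.read_camera("side")
cv2.imwrite("pics/s19.png",np.hstack([cv2.resize(i["image"][a:a+130,b:b+130,::-1],None,fx=3,fy=3,interpolation=cv2.INTER_CUBIC) for i,a,b in((sc,200,270),(sd,90,230))]))
go(J(POSE,[13,-81,23])[0])
E
```

```text
time: 25.63
position: [0.6051, 0.1179, 0.0321]
tcp_rot: [1.103, 1.273, -1.102]
wrist_force: [0.3, 0.4, 0.1]
grip_width: 0.003
tool shift mm [  2.6  -1.5 -14.4] pos [0.6056 0.1178 0.0326] jaw yaw deg 8.26 xaxis [ 2.2e-03  3.0e-04 -1.0e+00] q6 -0.028 F [ 0.4  0.3 -0.2] t 25.7833 w -0.004
```

View pics/w19.png

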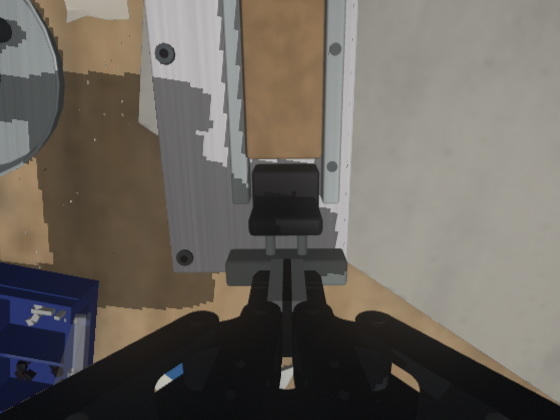

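View pics/s19.png

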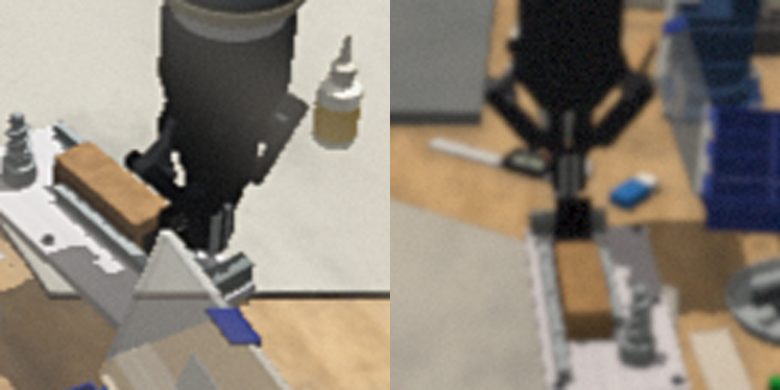

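```bash
python3 -m pendant '[{"tx":0,"ty":0,"tz":-0.005,"spin":0,"hand":0},{"tx":0,"ty":0,"tz":-0.005,"spin":0,"hand":0},{"tx":0,"ty":0,"tz":-0.003,"spin":0,"hand":0},{"tx":0,"ty":0,"tz":-0.003,"spin":0,"hand":0}]'
python3 -m pendant '[{"tx":0,"ty":0,"tz":-0.003,"spin":0,"hand":0},{"tx":0,"ty":0,"tz":-0.003,"spin":0,"hand":0}]'
python3 -m pendant '[{"tx":0,"ty":0,"tz":-0.003,"spin":0,"hand":0},{"tx":0,"ty":0,"tz":-0.003,"spin":0,"hand":0},{"tx":0,"ty":0,"tz":-0.003,"spin":0,"hand":0}]'
python3 -m pendant '[{"tx":0,"ty":0,"tz":-0.003,"spin":0,"hand":0},{"tx":0,"ty":0,"tz":-0.003,"spin":0,"hand":0},{"tx":0,"ty":0,"tz":-0.003,"spin":0,"hand":0}]'
python3 - <<'E'
from h import *
p=vision.read_camera("wrist");cv2.imwrite("pics/w20.png",p["image"][:,:,::-1])
go(J(POSE,[13,-81,23])[0])
E
```

```text
time: 26.12
position: [0.6026, 0.1337, 0.0315]
tcp_rot: [1.102, 1.273, -1.102]
wrist_force: [0.4, -3.2, 2.2]
grip_width: -0.001
time: 26.28
position: [0.6018, 0.1394, 0.0313]
tcp_rot: [1.102, 1.273, -1.102]
wrist_force: [-0.1, -4.4, 4.6]
grip_width: 0.003
time: 26.53
position: [0.6004, 0.1483, 0.0312]
tcp_rot: [1.102, 1.274, -1.103]
wrist_force: [-0.5, -6.0, 3.6]
grip_width: 0.001
time: 26.78
position: [0.5991, 0.157, 0.0313]
tcp_rot: [1.102, 1.273, -1.103]
wrist_force: [0.2, -6.5, 4.1]
grip_width: -0.001
tool shift mm [ 1.2 -0.6 25.9] pos [0.599  0.1575 0.0312] jaw yaw deg 8.27 xaxis [-0.e+00 -4.e-04 -1.e+00] q6 0.038 F [-1.1 -5.5  4.3] t 26.8333 w 0.003
```

View pics/w20.png

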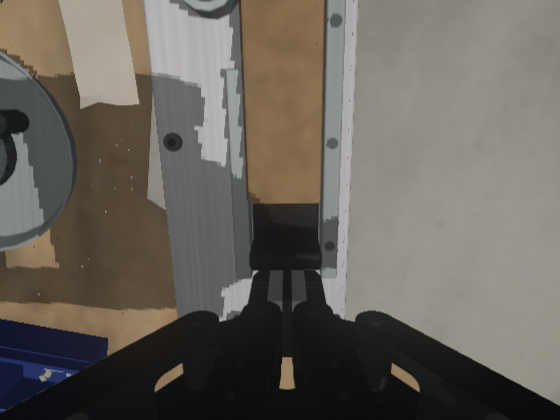

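```bash
python3 -m pendant '[{"tx":0,"ty":0,"tz":-0.003,"spin":0,"hand":0},{"tx":0,"ty":0,"tz":-0.003,"spin":0,"hand":0},{"tx":0,"ty":0,"tz":-0.003,"spin":0,"hand":0},{"tx":0,"ty":0,"tz":-0.003,"spin":0,"hand":0},{"tx":0,"ty":0,"tz":-0.002,"spin":0,"hand":0}]'
python3 -m pendant '[{"tx":0,"ty":0,"tz":-0.002,"spin":0,"hand":0},{"tx":0,"ty":0,"tz":-0.002,"spin":0,"hand":0}]'
python3 -m pendant '[{"tx":0,"ty":0,"tz":-0.0015,"spin":0,"hand":0},{"tx":0,"ty":0,"tz":0,"spin":0,"hand":0}]'
```

```text
time: 27.25
position: [0.597, 0.1708, 0.0312]
tcp_rot: [1.102, 1.274, -1.103]
wrist_force: [-0.4, -7.0, 5.1]
grip_width: 0.001
time: 27.42
position: [0.5964, 0.1746, 0.0312]
tcp_rot: [1.102, 1.273, -1.103]
wrist_force: [-0.4, -8.3, 5.7]
grip_width: 0.002
time: 27.58
position: [0.5961, 0.1762, 0.0312]
tcp_rot: [1.102, 1.274, -1.103]
wrist_force: [-1.5, -6.8, 5.3]
grip_width: 0.003
```

```bash
python3 -m pendant '[{"tx":0,"ty":0,"tz":-0.0015,"spin":0,"hand":0},{"tx":0,"ty":0,"tz":0,"spin":0,"hand":0}]'
python3 -m pendant '[{"tx":0,"ty":0,"tz":-0.0012,"spin":0,"hand":0},{"tx":0,"ty":0,"tz":0,"spin":0,"hand":0}]'
```

```text
time: 27.75
position: [0.5961, 0.1764, 0.0313]
tcp_rot: [1.1, 1.273, -1.104]
wrist_force: [0.6, -15.1, 6.0]
grip_width: -0.002
time: 27.92
position: [0.5961, 0.1766, 0.0313]
tcp_rot: [1.099, 1.272, -1.104]
wrist_force: [-0.2, -21.4, 6.9]
grip_width: 0.001
```

```bash
python3 -m pendant '[{"tx":0,"ty":0,"tz":0.003,"spin":0,"hand":0},{"tx":0,"ty":0,"tz":0.004,"spin":0,"hand":0},{"tx":0,"ty":0,"tz":0.006,"spin":0,"hand":0},{"tx":0,"ty":0,"tz":0.006,"spin":0,"hand":0},{"tx":0,"ty":0,"tz":0.006,"spin":0,"hand":0},{"tx":0,"ty":0,"tz":0.006,"spin":0,"hand":0},{"tx":0,"ty":0,"tz":0.006,"spin":0,"hand":0},{"tx":0,"ty":0,"tz":0.006,"spin":0,"hand":0},{"tx":0,"ty":0,"tz":0.006,"spin":0,"hand":0},{"tx":0,"ty":0,"tz":0.006,"spin":0,"hand":0},{"tx":0,"ty":0,"tz":0.006,"spin":0,"hand":0},{"tx":0,"ty":0,"tz":0,"spin":0,"hand":0}]'
python3 -m pendant '[{"tx":-0.02,"ty":0,"tz":0,"spin":0,"hand":0},{"tx":-0.03,"ty":0,"tz":0,"spin":0,"hand":0},{"tx":-0.03,"ty":0,"tz":0,"spin":0,"hand":0},{"tx":-0.03,"ty":0,"tz":0,"spin":0,"hand":0},{"tx":-0.02,"ty":0,"tz":0,"spin":0,"hand":0},{"tx":0,"ty":0,"tz":0,"spin":0,"hand":0},{"tx":0,"ty":0,"tz":0,"spin":0,"hand":0}]'
python3 - <<'E'
from h import *
p=vision.read_camera("wrist");cv2.imwrite("pics/w21.png",p["image"][:,:,::-1])
sc=vision.read_camera("scene");sd=vision.read_camera("side")
cv2.imwrite("pics/s21.png",np.hstack([cv2.resize(i["image"][a:a+150,b:b+130,::-1],None,fx=3,fy=3,interpolation=cv2.INTER_CUBIC) for i,a,b in((sc,190,230),(sd,110,260))]))
cv2.imwrite("pics/scene21.png",sc["image"][:,:,::-1]);cv2.imwrite("pics/side21.png",sd["image"][:,:,::-1])
X=J(POSE,[12,40,36]);print("exit",[proj(c,X).round(1) for c in(p,sc,sd)])
for c in (p,sc,sd):
    print([[(t,round(d["conf"],2),(np.array(d["bbox"])*[560,420,560,420]).round(1)) for d in models.look_for(c,t)[:2]] for t in("block_mid","ejector","nut_mid","glue_bottle","tape_roll","glue_pen")])
go([.6,.1,.1])
E
```

```text
time: 28.92
position: [0.6045, 0.1179, 0.0309]
tcp_rot: [1.103, 1.274, -1.103]
wrist_force: [0.1, 0.4, -0.2]
grip_width: -0.0
time: 29.5
position: [0.6049, 0.119, 0.1618]
tcp_rot: [1.103, 1.273, -1.101]
wrist_force: [-1.0, 1.0, -0.6]
grip_width: -0.0
exit [array([[283.6,  11.2]]), array([[294. , 250.2]]), array([[296.4, 192. ]])]
[[('block_mid', 0.62, array([257.8,   0. , 305.1,  80.3]))], [('ejector', 0.88, array([266.6, 141. , 303.7, 173.3])), ('ejector', 0.55, array([260.2,   0. , 301.9,  82.6]))], [('nut_mid', 0.64, array([ 21.3,  53.3, 129.4, 114.9]))], [('glue_bottle', 0.78, array([495.2,  79.9, 560. , 129.3])), ('glue_bottle', 0.4, array([203.9,   0. , 325.5, 209.5]))], [('tape_roll', 0.45, array([202.6,   0. , 329.1, 213.2]))], []]
[[('block_mid', 0.95, array([279.2, 236.1, 313.4, 273.5]))], [('ejector', 0.51, array([319.7, 268.2, 337.2, 284.2]))], [('nut_mid', 0.87, array([221.8, 286.9, 254.3, 323. ])), ('nut_mid', 0.71, array([186.5, 254.6, 231.9, 278.1]))], [('glue_bottle', 0.98, array([374.2, 211.6, 388. , 252.4]))], [('tape_roll', 0.85, array([234.2, 191.8, 269.2, 214.9])), ('tape_roll', 0.24, array([254.3, 236.7, 354.4, 307.8]))], [('glue_pen', 0.5, array([181.8, 219.7, 190.7, 237.1]))]]
[[('block_mid', 0.92, array([287.3, 179. , 303.8, 214.4]))], [], [('nut_mid', 0.58, array([351.1, 174.4, 385.8, 196.4])), ('nut_mid', 0.58, array([356.4, 215.6, 402.9, 237.1]))], [('glue_bottle', 0.63, array([194.6, 161.1, 212.5, 198.9]))], [('tape_roll', 0.97, array([259.6, 268.2, 312.8, 317.8]))], [('glue_pen', 0.89, array([386.3, 277.2, 399.7, 312.2]))]]
tool shift mm [61.1 -7.3 17.9] pos [0.6046 0.1187 0.1611] jaw yaw deg 8.25 xaxis [ 0. -0. -1.] q6 -0.026 F [-0.2 -0.1 -0.2] t 30.55 w 0.001
```

View pics/w21.png

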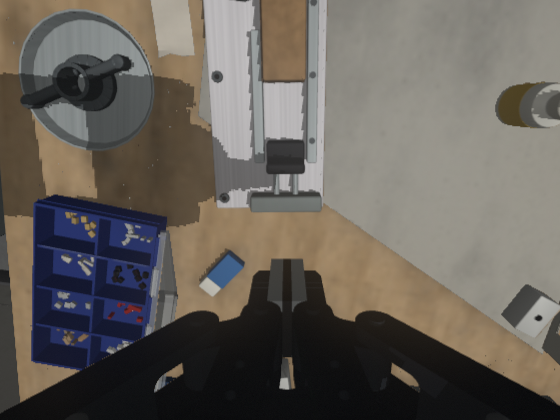

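View pics/s21.png

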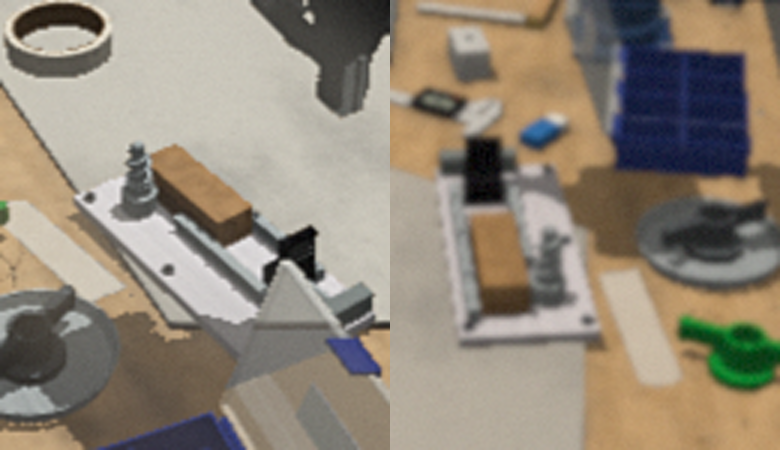

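Run:
```python
from h import *
p=vision.read_camera("wrist");c,si=np.cos(POSE[2]),np.sin(POSE[2])
for u,z in [((262,80),.043),((303,81),.043),((267,172),.068),((304,172),.068),((250,206),.035)]:
    X=ray(p,u,z);d=X[:2]-POSE[:2];print(u,"jig",((c*d[0]+si*d[1])*1e3).round(1),((-si*d[0]+c*d[1])*1e3).round(1))
from cell import ticket
print(ticket.hand_in())
```

```text
(262, 80) jig -4.7 -5.7
(303, 81) jig 25.5 -6.5
(267, 172) jig -0.9 -69.5
(304, 172) jig 25.8 -69.6
(250, 206) jig -17.5 -104.4
the job is handed in; nothing more can be done
None
```

The job is done and handed in at about 31 s; no verdict came back.

- **Nut:** I gripped the dark wing nut across its hub and turned it 396° counter-clockwise, with one regrip on the way. It lifted off the stud without resistance. I set it upright near the middle of the dish, and the pictures afterwards show it standing there.
- **Ejector:** I pushed the tab until it stopped moving and the force rose to 21 N, then backed off slowly. The tab's back face is at jig y = -69.6 mm, against about -69.7 mm before the push, so it sprang all the way back.
- **Block:** It lies in the channel with its rear end at about y = -6 mm, which puts its centre at about y = +39 mm. The exit point is +40 mm, so this agrees within camera accuracy.
- **Bystanders:** The glue bottle, tape roll, glue pen and the green look-alike nut are where they were, within the networks' scatter. Nothing was touching the robot when I handed in.

Three things did not go as expected:

- **First grip:** The first attempt on the nut closed on nothing. The fingertips sit roughly 17 mm or more behind the reported TCP, so I went in lower and it held.
- **Refused moves:** My first move, and a retry in the same form, were refused because each row needs all five values.
- **Missed detection:** In the last side view the network did not find the ejector, but the other two cameras showed it at rest.

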